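# Re-hook the pedal return spring with a spring puller

### The job

The return spring of the eyelet-press pedal has come off: take the square-handled spring puller from the wooden stand, put its nose into the small eye at the free end of the spring, and with it stretch the spring until its hook goes over the mushroom-headed post and is caught under the head. Then take the puller out and stand it back upright, fully down, in the hole it came from. Do not overstretch the spring or force anything hard, never touch the spring or its bracket with the gripper, and leave the other things where they are.

Things in the scene. Friction and masses are not known exactly. Their poses are not given: they have to be found in the camera images.
- puller_grip (a point): Grasp centre of the spring puller, a loose 160 g tool upright in the stand: square wooden handle 24 x 24 mm, from 34 mm below to 28 mm above this point, flats along this point's x and y (at first those of the stand). Below it a collar 38 mm across, 6 mm thick, which rests on the stand's top, and a 14 mm steel shaft. z points up along the tool.
- puller_nose (a point): Tip of the puller's nose, 90 mm below the grasp centre: a round pin 6 mm across and 12 mm long, tapered over its last 4 mm. At its root, 12 mm above the tip, the shaft's flat end (14 mm across) is a shoulder that can push the eye down.
- pull_eye (a point): Centre of the small round eye at the very end of the spring: 4 mm wire lying flat, opening 10 mm across, 18 mm outside. x points along the spring away from its pivot. It starts about 52 mm above the table; the nose goes in from above.
- hook_center (a point): Centre of the spring's hook: a nearly closed C of 4 mm wire lying flat, opening 19 mm, 27 mm outside, 24 mm before the small eye in one line with it. Slack, it is 150 mm from the pivot. The spring (coils 20 mm across, drawn out of a 25 mm sleeve) swings freely sideways about the pivot; pressing this end down takes about 0.15 N per mm, and it springs back up to 52 mm.
- hook_end (a joint): Stretch of the spring in m: 0 slack; pulling starts at 2 N and adds 0.33 N per mm (about 10 N at the post). More than 0.045 is overstretched.
- post_head (a point): Top of the fixed anchor post, 41 mm above the table. Head 14 mm across with a flat underside 7 mm below this point; then a neck 8 mm across, 14 mm long; then a shoulder 18 mm across, 21 mm below. The hook passes over the head with 2.5 mm to spare all round, the spring stretched 18 to 30 mm; let go, it is drawn against the neck and the head keeps it down.
- post_foot (a point): Foot of the same post, on its axis at the top of the base plate, 6 mm above the table; z up, x along the slack spring's middle position.
- pedal: Heavy (15 kg) cast pedal base resting on the table: plate 190 (x) x 230 (y) x 6 mm, origin at its underside's centre. The post stands at x = 50, y = 65 mm on it; a pedal tread up to 57 mm high lies at y = -5 to -100 mm. It must stay where it is.
- bracket: Fixed foot of the press, 36 mm high. Origin on the table under the spring's pivot pin (top 70 mm high); x runs towards the post, which is 168 to 180 mm away with y within 6 mm of 0. A round column stub 86 mm high stands at x = -30, y = -90 mm.
- stand: Fixed wooden block 170 (x) x 75 (y) x 56 (high) mm with two square through holes 20 x 20 mm, 84 mm apart along its x; origin at the centre of its underside.
- stand_hole0 (a point): Centre of the mouth of the hole at x = -42 mm of the stand, on its top face, 56 mm above the table.
- stand_hole1 (a point): Centre of the mouth of the hole at x = +42 mm of the stand, on its top face, 56 mm above the table.
- awl_mid (a point): Handle centre of an awl with a round, bulging handle 26 mm across, in the other hole, its top 51 mm above the stand. To be left alone.
- jar_mid (a point): Centre of a white jar 68 mm across and 85 mm high with a steel lid, on the table. To be left alone.
- tin_mid (a point): Centre of an open two-part metal tin 75 x 100 x 35 mm, on the table. To be left alone.
There are look-alikes about, which are no part of the job. There is more than one size of the stand; the one meant has the size given above. What is shaped like the part that bears puller_grip but blue is not meant.

How it is judged:
By the outcome, as a careful person would: the job done as asked, in the order asked, and still so for the second after the job is handed in, with the robot touching nothing.
It also fails if it takes over 69 s, if anything falls off the work surface, if the arm or the gripper's body presses on something with over 40 N, if the wrist force passes 120 N, or if a joint passes its speed limit or range.

### The arm

A 6-joint arm with a two-finger parallel gripper is mounted at the origin on the work surface. World frame = base frame: x ahead of the robot, y to its left, z up, the work surface at z = 0. Lengths are in m, angles in rad, forces in N, time in s.
With the tool pointing down it reaches from about 0.25 to 0.775 m from the base axis. Payload 4 kg.
Tool frame: the origin (TCP) lies midway between the tips of the shut fingers; the grasp point (between the pads) lies 19 mm behind it; z points along the fingers, x is the direction in which the jaws open and shut, and the axes are right-handed (so a half turn about z gives the same grasp; the last joint's range is limited). The gripper opens to 94 mm and grips with 3 to 60 N. Pads are 16 mm wide; open, the fingers measure 119 mm over their backs; the gripper's body (75 mm by 177 mm) begins 78 mm behind the grasp point.
Start: joints at [-1.386, 0.087, 1.371, -0, 1.684, -0.103], TCP at [0.156, -0.527, 0.206] pointing down, gripper open.
Joint ranges: [-3.1, 3.1], [-0.76, 2.03], [0.27, 2.55], [-1.08, 4.22], [0.17, 2.65], [-2.57, 2.57]. Speed limits (rad/s): [2.79, 2.79, 3.14, 3.14, 3.14, 3.14].

### API

Orientations are given as [roll, pitch, yaw] about the fixed x, y, z axes, in that order (R = Rz(yaw) Ry(pitch) Rx(roll)).
In Python, from bench import robot gives the robot as it stands.
- The arm moves only by the shell command python3 -m handwheel 'ROWS'. ROWS is a JSON object of lists of equal length, an entry for each row: "delta_pos": the shift along the tool's x, y, z in mm, a list of three; "rotation": the turn, a rotation vector about the tool's x, y, z in rad, a list of three; "claw": the closure, from -1 (fully open) to 1 (shut). In form: {"delta_pos": [[tx, ty, tz], ...], "rotation": [[wx, wy, wz], ...], "claw": [claw, ...]}. A call has exactly 8 rows; each row shifts and turns the commanded pose from where the row before left it, along the tool's axes as they then stand; what a row does not reach is not made up. A row lasts 1/8 s, in which the tool goes at most 62.5 mm and 10.7 degrees, less where a joint would pass 70% of its speed; a pose out of reach is approached as far as the arm can. A call with a gripper value outside its range is refused whole. The fingers move at their own pace and stop on an object; the grip force is fixed at half the most. Time passes only in rows, so rows that do not move let the fingers close, or fill a call up. It gives the time, the measured TCP pose, the force and the opening at its end, in the units of the state.
- robot.get_obs(): the state, without advancing time (a new reading comes with each control period).
- robot.snapshot(name): name is "scene" or "top" or "wrist"; returns a dict with "color" (480x640x3 uint8, red, green, blue), "intrinsics" (3x3 intrinsics, pixels), "k1" (the pictures are not rectified: a ray, as slopes to the right and down, at radius r is drawn at 1 + k1 r^2 times it, then the intrinsics apply), "eye" and "rotation" of the camera in the world. Camera axes: x right, y down, z forward; pixel columns grow to the right and rows downward; lengths in m; the calibration is good to about 2 mm. A picture is of the moment at which its call begins. There is no depth.
- robot.close_job(): hands the job in, once; it reports no verdict.
The state is a dict: "time": time; "joint_positions": joint angles; "qvel": joint speeds; "joint_torque": joint torques, N m; "tool_pos": TCP position; "ee_rot": TCP orientation; "wrist_force": force on the tool from outside, world axes, zero at the start; "wrist_torque": the same for the moment, N m; "width": finger opening in m.
Only numpy, scipy, OpenCV 4.12 (cv2) and the standard library are available. Lean on these libraries where they do the work, as an engineer would, in place of code of your own. Each camera call takes 0.05 s, during which the arm holds its last target.

## Working session

There is one attempt and no reset: what is moved stays moved. The work goes in short steps, Python scripts to look and compute and a shell command to move; the robot and the scene stay as the last step left them, time stands still between calls to the robot, and variables do not carry over. Pictures are saved under pics/ and viewed, and the job is handed in when it is done.

```bash
ls; mkdir -p pics; python3 - <<'E'
from bench import robot
import cv2,pickle
o=robot.get_obs();print(o)
for n in["scene","top","wrist"]:
    s=robot.snapshot(n);pickle.dump(s,open(f"pics/{n}0.pkl","wb"))
    cv2.imwrite(f"pics/{n}0.png",s["color"][:,:,::-1]);print(n,s["intrinsics"],s["k1"],s["eye"],s["rotation"])
E
```

```text
pics
{'time': 0.0, 'joint_positions': array([-1.38611533e+00,  8.79564863e-02,  1.37225777e+00, -2.61895836e-05,
        1.68358246e+00, -1.03109038e-01]), 'qvel': array([ 1.20679173e-03,  1.64678370e-05,  5.12764910e-04,  3.79473979e-04,
       -2.43288288e-03,  5.43367557e-04]), 'joint_torque': array([ 5.21096536e-04, -3.40175521e+01, -3.02429402e+01,  7.16915075e-02,
        3.29190481e-02, -1.51957752e-04]), 'tool_pos': array([ 0.15598927, -0.52684317,  0.20430158]), 'ee_rot': array([-3.14139169e+00,  2.19503431e-03, -1.28300899e+00]), 'wrist_force': array([ 0.48994094, -0.11149418, -0.51346393]), 'wrist_torque': array([-0.04380058, -0.01605359,  0.03950346]), 'width': 0.09375825933617435}
scene [[490.24777601   0.         320.4366178 ]
 [  0.         490.24777601 245.0617943 ]
 [  0.           0.           1.        ]] -0.11708075996223875 [ 1.12672213 -0.16476988  0.84675137] [-2.45034093e+00 -1.58392858e-04  1.32125745e+00]
top [[504.56795875   0.         316.50331664]
 [  0.         504.56795875 234.11964288]
 [  0.           0.           1.        ]] -0.10692787888974496 [ 0.31629215 -0.026972    1.10451536] [-2.93458829  0.00319436 -1.64792479]
wrist [[421.172468     0.         323.52586912]
 [  0.         421.172468   232.57694286]
 [  0.           0.           1.        ]] -0.02569965699797171 [ 0.2308433  -0.50466553  0.38248321] [ 2.87695422e+00  1.78808292e-03 -1.28230085e+00]
```

View pics/scene0.png

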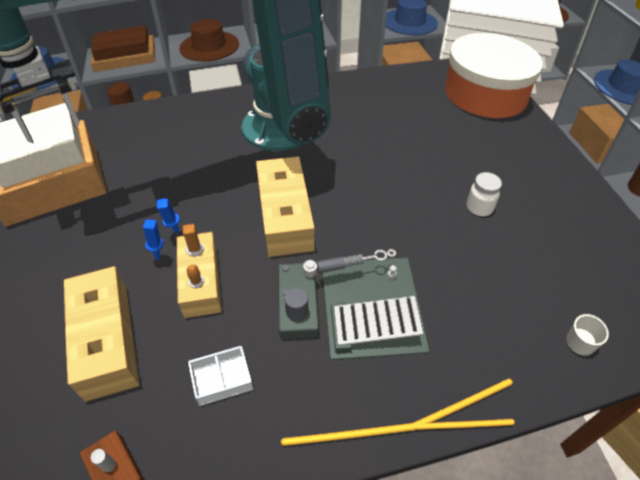

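View pics/top0.png

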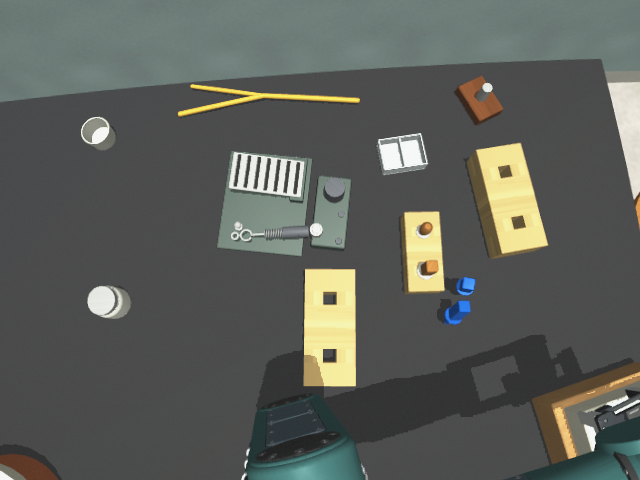

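View pics/wrist0.png

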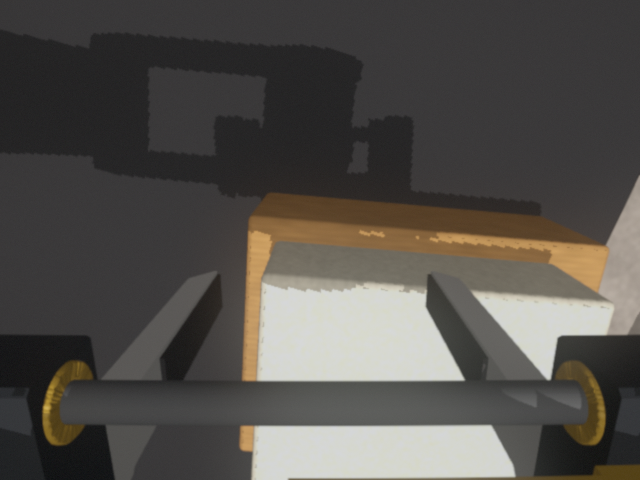

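Candidates: small stand at top (422,252), holding a square brown handle at (430,268) and a round one at (425,229). The two large stands at (330,327) and (507,200) are empty, and the blue look-alikes are at (466,285) and (458,312). I'll enlarge and measure.

```bash
cat > h.py <<'E'
import cv2,pickle,numpy as np
from scipy.spatial.transform import Rotation as R
def load(n): return pickle.load(open(f"pics/{n}.pkl","rb"))
def snap(n,tag):
    from bench import robot
    s=robot.snapshot(n);pickle.dump(s,open(f"pics/{n}{tag}.pkl","wb"));return s
def crop(s,box,f,out):
    x0,y0,x1,y1=box
    im=cv2.resize(s["color"][y0:y1,x0:x1,::-1],None,fx=f,fy=f,interpolation=cv2.INTER_CUBIC)
    for k in range((x0+9)//10*10,x1,10): cv2.line(im,((k-x0)*f,0),((k-x0)*f,8 if k%50 else 20),(0,255,255),1)
    for k in range((y0+9)//10*10,y1,10): cv2.line(im,(0,(k-y0)*f),(8 if k%50 else 20,(k-y0)*f),(0,255,255),1)
    cv2.imwrite(out,im)
def M(s):
    r=np.array(s["rotation"]);return r if r.shape==(3,3) else R.from_euler('xyz',r).as_matrix()
def ray(s,uv):
    K=np.array(s["intrinsics"]);D=np.array([s["k1"],0,0,0.])
    p=cv2.undistortPoints(np.array([[uv]],float),K,D)[0,0]
    return M(s)@np.array([p[0],p[1],1])
def atz(s,uv,z):
    d=ray(s,uv);e=np.array(s["eye"]);return e+d*(z-e[2])/d[2]
def proj(s,P):
    m=M(s);q=m.T@(np.array(P)-s["eye"]);K=np.array(s["intrinsics"])
    return cv2.projectPoints(q.reshape(1,3),np.zeros(3),np.zeros(3),K,np.array([s["k1"],0,0,0.]))[0][0,0]
def tri(l):
    A=np.zeros((3,3));b=np.zeros(3)
    for s,uv in l:
        d=ray(s,uv);d/=np.linalg.norm(d);Q=np.eye(3)-np.outer(d,d);A+=Q;b+=Q@s["eye"]
    return np.linalg.solve(A,b)
E
python3 - <<'E'
from h import *
t=load("top0");s=load("scene0")
crop(t,(380,190,490,340),5,"pics/t_st.png")
crop(t,(210,140,360,260),5,"pics/t_sp.png")
crop(s,(140,180,240,330),5,"pics/s_st.png")
crop(s,(270,230,440,360),4,"pics/s_sp.png")
# sanity: base & tcp
print(proj(t,[0.156,-.527,.206]),proj(s,[0,0,0]))
E
```

```text
[604.57327526 404.03297536] [278.41525197 127.28338712]
```

View pics/t_st.png

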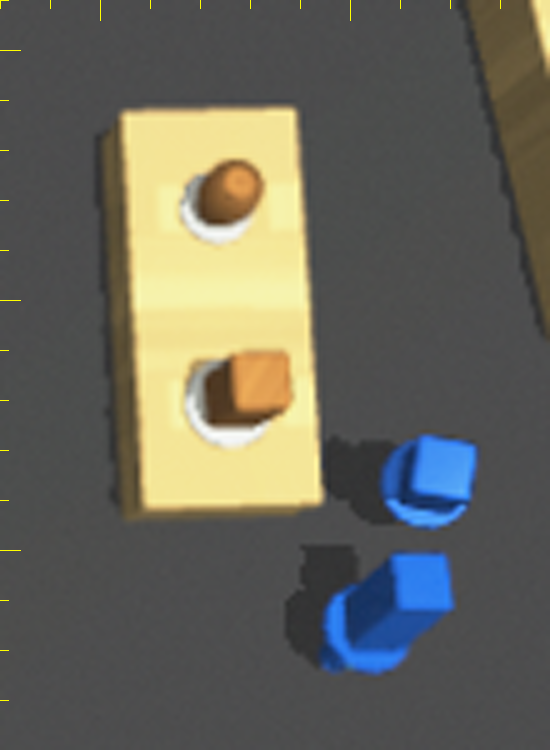

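View pics/t_sp.png

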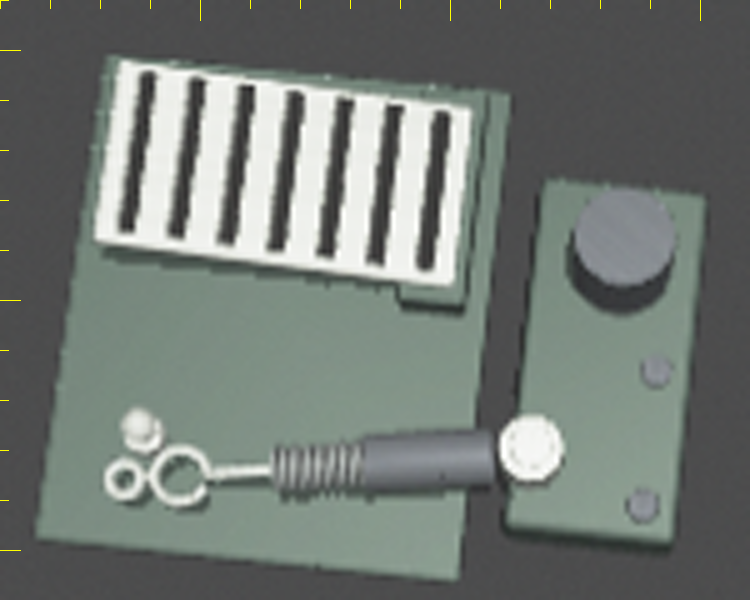

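View pics/s_st.png

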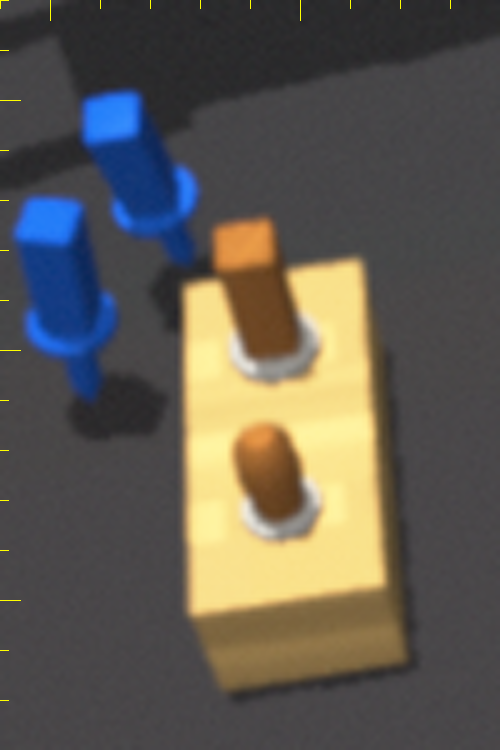

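View pics/s_sp.png

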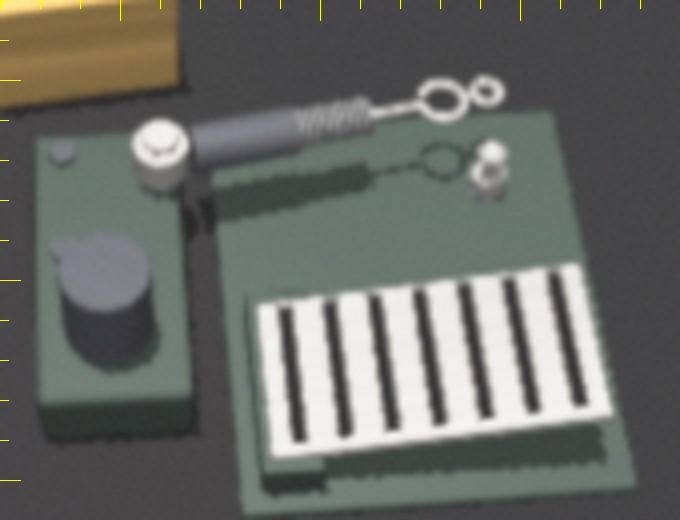

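```bash
python3 - <<'E'
from h import *
np.set_printoptions(precision=4,suppress=True)
t=load("top0");s=load("scene0")
for n,a,b,z in [("htop",(432.2,266.2),(189,229.2),.124),("c1",(404,212),(217.2,297.2),.056),("c2",(439.4,211.4),(178,302.6),.056),("c3",(444.6,290.6),(176.6,236.6),.056),("c4",(408.6,292.2),(212.2,232),.056),("eye",(235.2,236),(391.5,252.75),.052),("hook",(246,235),(380.5,254.75),.052),("pivot",(316.2,229.6),(310,265.2),.070),("head",(237.6,224.8),(392.75,267.5),.041)]:
    print(n,atz(t,a,z)[:2],atz(s,b,z)[:2],tri([(t,a),(s,b)]))
E
```

```text
htop [ 0.4397 -0.262 ] [ 0.4433 -0.2596] [ 0.4402 -0.2613  0.1212]
c1 [ 0.5699 -0.2318] [ 0.5703 -0.2291] [ 0.57   -0.2304  0.056 ]
c2 [ 0.5654 -0.3087] [ 0.5645 -0.3049] [ 0.5651 -0.3064  0.0575]
c3 [ 0.395  -0.2982] [ 0.3937 -0.2964] [ 0.395  -0.2969  0.0577]
c4 [ 0.398  -0.2223] [ 0.3998 -0.2199] [ 0.3982 -0.2213  0.0546]
eye [0.5463 0.1329] [0.5462 0.136 ] [0.5466 0.1342 0.0527]
hook [0.5467 0.1096] [0.5455 0.112 ] [0.5466 0.1104 0.0536]
pivot [ 0.5429 -0.0405] [ 0.5492 -0.0389] [ 0.5445 -0.0393  0.0639]
head [0.5731 0.1282] [0.5756 0.1296] [0.574  0.1295 0.0387]
```

```bash
cat >> h.py <<'E'
def go(target,yaw=None):
    from bench import robot
    o=robot.get_obs();m=R.from_euler('xyz',o["ee_rot"]).as_matrix()
    print("t",round(o["time"],2),"pos",o["tool_pos"].round(4),"rpy",o["ee_rot"].round(4),"F",o["wrist_force"].round(1),"T",o["wrist_torque"].round(2),"w",round(o["width"],4))
    print("tool delta mm",(m.T@(np.array(target)-o["tool_pos"])*1000).round(1))
    if yaw is not None:
        w=R.from_euler('xyz',[np.pi,0,yaw]).as_matrix();print("rotvec",R.from_matrix(m.T@w).as_rotvec().round(4))
E
python3 - <<'E'
from h import *
t=load("top0");s=load("scene0")
for n,a,b in [("blueA top",(468.8,284),(163.5,203)),("blueB top",(464.5,307),(150,223.5))]: print(n,tri([(t,a),(s,b)]),tri([(t,a),(s,(150,223.5) if n=="blueA top" else (163.5,203))]))
go([.4405,-.2615,.16],-1.624)
E
```

```text
blueA top [ 0.39594055 -0.30787113  0.16514358] [ 0.39942822 -0.33574453  0.11479307]
blueB top [ 0.35661722 -0.34045717  0.0698767 ] [ 0.35513526 -0.31090821  0.12501649]
t 0.15 pos [ 0.156  -0.527   0.2046] rpy [-3.1414e+00  1.7000e-03 -1.2831e+00] F [ 0.6  0.2 -0.5] T [0.05 0.   0.02] w 0.094
tool delta mm [-173.8 -348.1   44.9]
rotvec [1.000e-04 1.700e-03 3.409e-01]
```

Blue tools are at (0.40,-0.34) and (0.355,-0.31); the square brown one at (0.440,-0.262), in the 170x75 stand, is the right one. Moving above it.

```bash
python3 -m handwheel '{"delta_pos":[[-22,-44,0],[-22,-44,5],[-22,-44,5],[-22,-44,5],[-22,-44,7],[-22,-44,7],[-22,-44,8],[-20,-40,8]],"rotation":[[0,0,0],[0,0,0],[0,0,0],[0,0,0],[0,0,0],[0,0,0],[0,0,0],[0,0,0]],"claw":[-0.2,-0.2,-0.2,-0.2,-0.2,-0.2,-0.2,-0.2]}'
python3 - <<'E'
from h import *
go([.4405,-.2615,.15],-1.624)
E
```

```text
time: 1.15
tool_pos: [0.4413, -0.2603, 0.16]
ee_rot: [3.141, 0.0, -1.283]
wrist_force: [-0.4, -0.2, -0.7]
width: 0.0563
t 1.15 pos [ 0.4413 -0.2603  0.16  ] rpy [ 3.1414e+00  1.0000e-04 -1.2826e+00] F [-0.4 -0.2 -0.7] T [-0.01  0.03 -0.07] w 0.0563
tool delta mm [ 0.9  1.1 10. ]
rotvec [2.000e-04 1.000e-04 3.414e-01]
```

```bash
python3 -m handwheel '{"delta_pos":[[1,1,0],[0,0,0],[0,0,0],[0,0,0],[0,0,0],[0,0,0],[0,0,0],[0,0,0]],"rotation":[[0,0,0.12],[0,0,0.12],[0,0,0.101],[0,0,0],[0,0,0],[0,0,0],[0,0,0],[0,0,0]],"claw":[-0.2,-0.2,-0.2,-0.2,-0.2,-0.2,-0.2,-0.2]}'
python3 - <<'E'
from h import *
go([.4405,-.2615,.15],-1.624)
w=snap("wrist","1");cv2.imwrite("pics/wrist1.png",w["color"][:,:,::-1])
print(proj(w,[.4403,-.2615,.124]),proj(w,[.4403,-.2615,.06]))
t=snap("top","1");s=snap("scene","1")
E
```

```text
time: 2.15
tool_pos: [0.4397, -0.263, 0.1605]
ee_rot: [-3.142, -0.0, -1.624]
wrist_force: [0.1, -0.3, 0.1]
width: 0.0564
t 2.15 pos [ 0.4397 -0.263   0.1605] rpy [-3.1416 -0.     -1.6238] F [ 0.1 -0.3  0.1] T [0.03 0.01 0.03] w 0.0564
tool delta mm [-1.6 -0.7 10.5]
rotvec [-0.     -0.      0.0002]
[322.46911507 266.84979151] [322.65439101 235.135896  ]
```

View pics/wrist1.png

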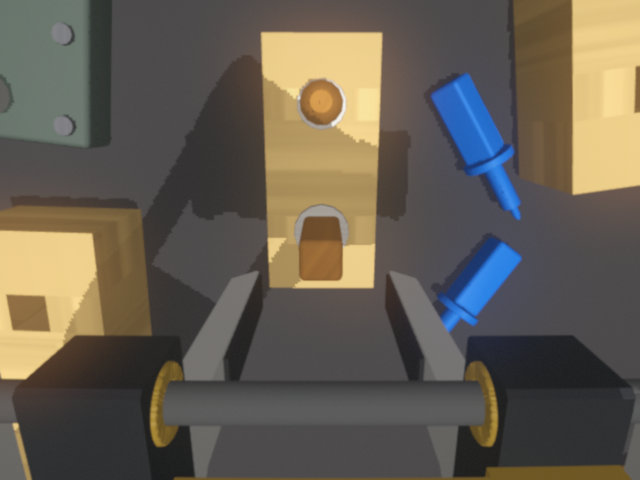

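```bash
python3 - <<'E'
from h import *
w=load("wrist1");crop(w,(270,190,390,300),6,"pics/w1c.png")
a=-.053
ex=np.array([np.cos(a),np.sin(a),0]);ey=np.array([-np.sin(a),np.cos(a),0])
for z in(.124,.062):
  for i,j in((-1,-1),(-1,1),(1,1),(1,-1)): print(z,proj(w,np.array([.4403,-.2615,z])+.012*(i*ex+j*ey)).round(1))
c=np.array([.4403,-.2615,.056])+.042*ex
for i,j in((-1,-1),(-1,1),(1,1),(1,-1)): print("stand",proj(w,c+.085*i*ex+.0375*j*ey).round(1))
E
```

```text
0.124 [344.4 287.5]
0.124 [300.5 287.5]
0.124 [299.9 245.6]
0.124 [345.  245.6]
0.062 [340.1 252.7]
0.062 [305.2 252.7]
0.062 [304.9 218.8]
0.062 [340.4 218.8]
stand [374.5 291. ]
stand [270.8 290.9]
stand [262.2  36.1]
stand [383.1  36.2]
```

View pics/w1c.png

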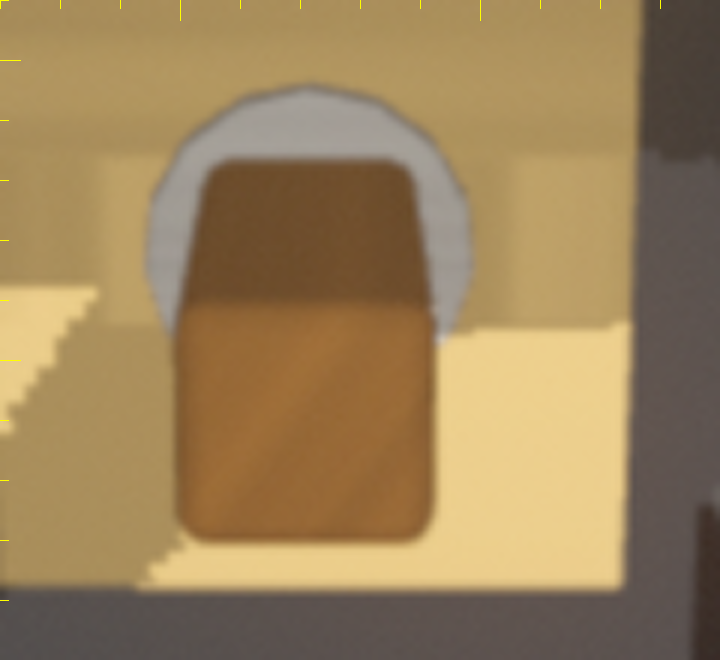

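Square handle top spans (299–342, 240–281) and sits about 2–3 mm further in +x than predicted; I aim at (0.442,-0.261).

```bash
python3 - <<'E'
from h import *
go([.442,-.261,.067],-1.624)
E
```

```text
t 2.3 pos [ 0.4397 -0.263   0.1605] rpy [-3.1415e+00 -1.0000e-04 -1.6239e+00] F [-0.  -1.2  0.6] T [ 0.06 -0.01  0.02] w 0.0566
tool delta mm [-2.1 -2.1 93.5]
rotvec [-0.     -0.0001  0.0001]
```

```bash
python3 -m handwheel '{"delta_pos":[[-2,-2,0],[0,0,20],[0,0,20],[0,0,18],[0,0,16],[0,0,12],[0,0,7],[0,0,0]],"rotation":[[0,0,0],[0,0,0],[0,0,0],[0,0,0],[0,0,0],[0,0,0],[0,0,0],[0,0,0]],"claw":[-0.2,-0.2,-0.2,-0.2,-0.2,-0.2,-0.2,-0.2]}'
python3 - <<'E'
from h import *
go([.442,-.261,.067],-1.624)
w=snap("wrist","2");cv2.imwrite("pics/wrist2.png",w["color"][:,:,::-1])
E
```

```text
time: 3.3
tool_pos: [0.4417, -0.261, 0.0671]
ee_rot: [3.141, 0.0, -1.624]
wrist_force: [-0.3, 0.0, -0.4]
width: 0.0565
t 3.3 pos [ 0.4417 -0.261   0.0671] rpy [ 3.141e+00  3.000e-04 -1.624e+00] F [-0.3  0.  -0.4] T [-0.02  0.02 -0.02] w 0.0565
tool delta mm [-0.  -0.3  0.1]
rotvec [0.0006 0.0003 0.    ]
```

View pics/wrist2.png

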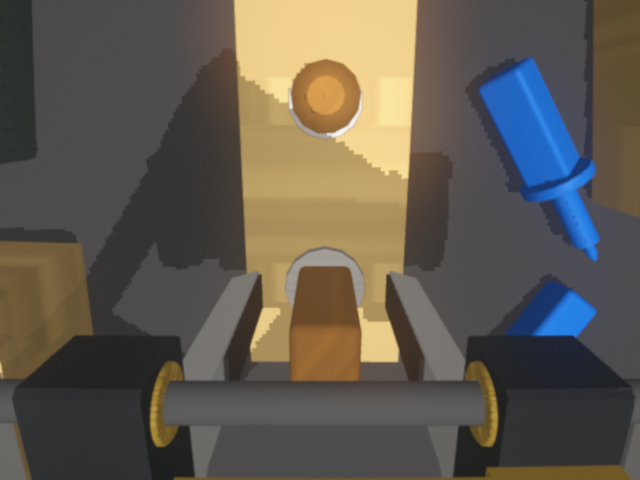

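Handle (290–360, 265–380) is centred between the pads and square to them. Closing.

```bash
python3 -m handwheel '{"delta_pos":[[0,0,0],[0,0,0],[0,0,0],[0,0,0],[0,0,0],[0,0,0],[0,0,0],[0,0,0]],"rotation":[[0,0,0],[0,0,0],[0,0,0],[0,0,0],[0,0,0],[0,0,0],[0,0,0],[0,0,0]],"claw":[0.2,0.5,1,1,1,1,1,1]}'
python3 - <<'E'
from h import *
go([.442,-.261,.18],-1.624)
w=snap("wrist","3");cv2.imwrite("pics/wrist3.png",w["color"][:,:,::-1])
E
```

```text
time: 4.35
tool_pos: [0.4419, -0.2612, 0.0677]
ee_rot: [-3.141, -0.0, -1.624]
wrist_force: [0.9, 0.3, 0.9]
width: 0.0237
t 4.35 pos [ 0.4419 -0.2612  0.0677] rpy [-3.1413e+00 -3.0000e-04 -1.6240e+00] F [0.9 0.3 0.9] T [ 0.08  0.03 -0.04] w 0.0237
tool delta mm [-2.000e-01 -1.000e-01 -1.123e+02]
rotvec [-0.0003 -0.0003  0.    ]
```

View pics/wrist3.png

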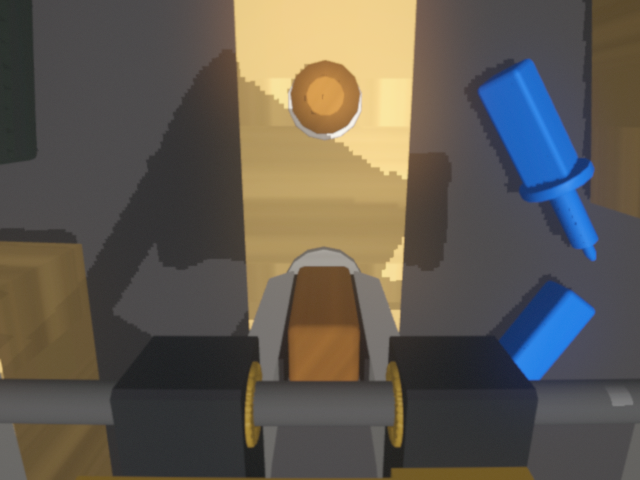

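Gripped at 23.7 mm (seated TCP is 0.4419, -0.2612, 0.0677). Lifting.

```bash
python3 -m handwheel '{"delta_pos":[[0,0,-6],[0,0,-12],[0,0,-16],[0,0,-18],[0,0,-18],[0,0,-18],[0,0,-12],[0,0,0]],"rotation":[[0,0,0],[0,0,0],[0,0,0],[0,0,0],[0,0,0],[0,0,0],[0,0,0],[0,0,0]],"claw":[1,1,1,1,1,1,1,1]}'
python3 - <<'E'
from h import *
go([.5466,.1342,.168],-1.745)
s=snap("scene","4");t=snap("top","4")
crop(t,(330,180,530,330),4,"pics/t4.png");crop(s,(110,140,270,330),4,"pics/s4.png")
E
```

```text
time: 5.4
tool_pos: [0.4424, -0.2616, 0.1689]
ee_rot: [-3.139, -0.002, -1.624]
wrist_force: [-0.1, -0.0, -1.7]
width: 0.0238
t 5.4 pos [ 0.4424 -0.2616  0.1689] rpy [-3.1395e+00 -1.5000e-03 -1.6241e+00] F [-0.1 -0.  -1.7] T [ 0.01 -0.02  0.04] w 0.0238
tool delta mm [-400.8  -83.     0.5]
rotvec [-0.0022 -0.0014  0.121 ]
```

View pics/s4.png

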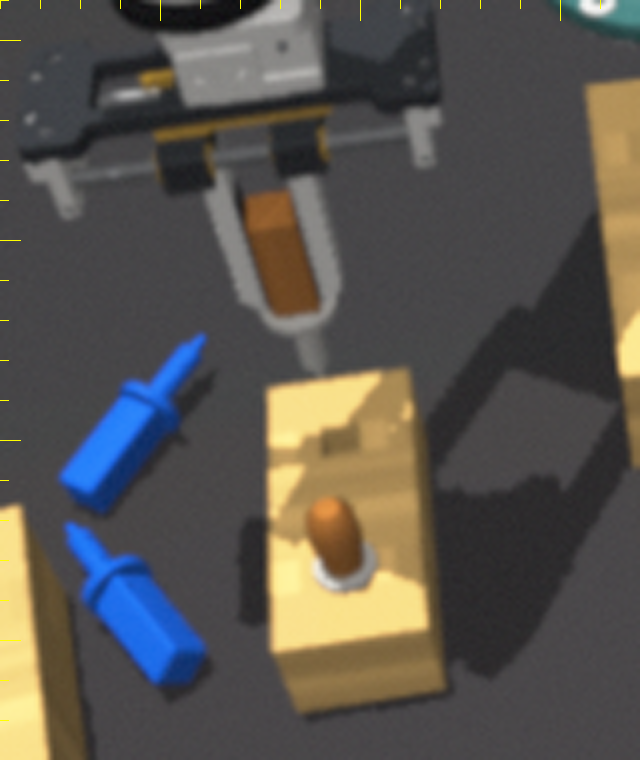

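View pics/t4.png

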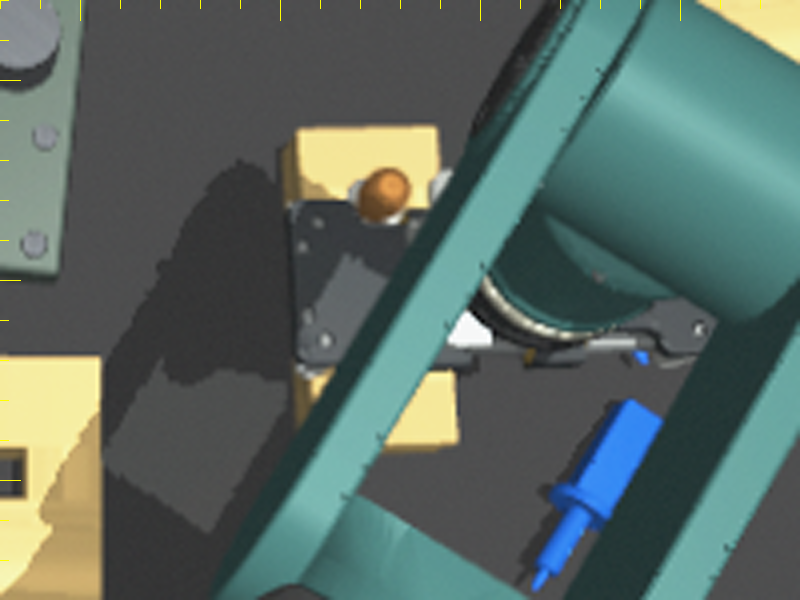

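```bash
python3 - <<'E'
from h import *
w=load("wrist3");crop(w,(260,230,390,400),4,"pics/w3c.png")
P=np.array([.4419,-.2612,0]);
ty=np.array([np.sin(-1.624),-np.cos(-1.624),0]);tx=np.array([np.cos(-1.624),np.sin(-1.624),0])
for z in(.124,.062):
  for o in(-.012,0,.012): print(z,o,proj(w,P+ty*o+[0,0,z]).round(1),proj(w,P+tx*o+[0,0,z]).round(1))
print("collar",proj(w,P-ty*.019+[0,0,.062]))
for t in("top","scene"):
  s=load(t+"1");cv2.imwrite(f"pics/{t}1.png",s["color"][:,:,::-1])
E
```

```text
0.124 -0.012 [326.7 331.6] [290.1 364.5]
0.124 0 [326.6 364.5] [326.6 364.5]
0.124 0.012 [326.5 395.9] [363.2 364.5]
0.062 -0.012 [325.7 266.1] [300.1 290.2]
0.062 0 [325.6 290.3] [325.6 290.3]
0.062 0.012 [325.6 313.6] [351.1 290.3]
collar [325.68568012 251.69825752]
```

View pics/w3c.png

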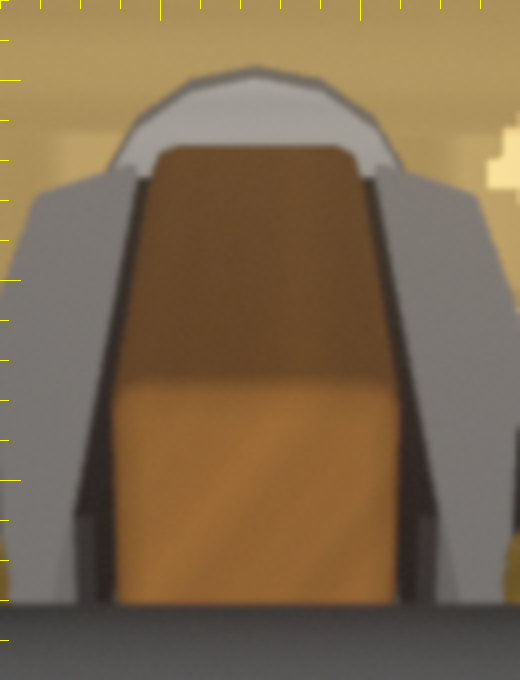

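View pics/scene1.png

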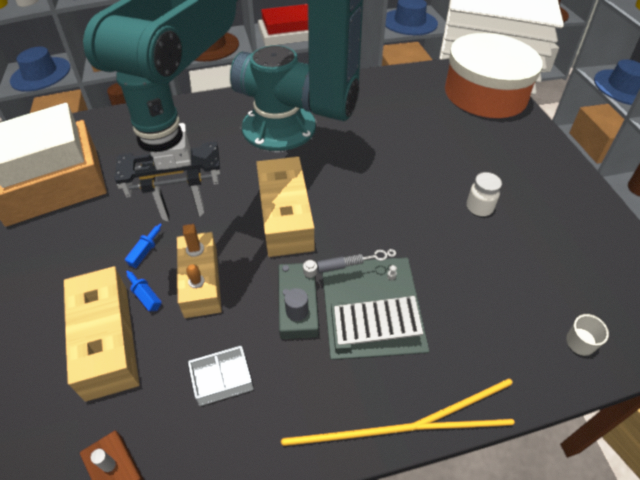

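The blue tools toppled by themselves before I got near (they stood unsupported). The puller is upright in the grip. Carrying it over the eye.

```bash
python3 -m handwheel '{"delta_pos":[[-30,-6,0],[-50,-10,0],[-60,-12,0],[-60,-13,0],[-60,-13,0],[-60,-13,0],[-50,-10,0],[-31,-6,0]],"rotation":[[0,0,0],[0,0,0],[0,0,0],[0,0,0],[0,0,0],[0,0,0],[0,0,0],[0,0,0]],"claw":[1,1,1,1,1,1,1,1]}'
python3 - <<'E'
from h import *
go([.5466,.1342,.145],-1.745)
E
```

```text
time: 6.5
tool_pos: [0.5455, 0.1374, 0.1659]
ee_rot: [3.139, -0.0, -1.622]
wrist_force: [0.4, -1.1, -2.2]
width: 0.0237
t 6.5 pos [0.5455 0.1374 0.1659] rpy [ 3.1390e+00 -3.0000e-04 -1.6216e+00] F [ 0.4 -1.1 -2.2] T [ 0.01 -0.04 -0.04] w 0.0237
tool delta mm [ 3.1 -1.3 20.9]
rotvec [ 0.0026 -0.0005  0.1234]
```

```bash
python3 -m handwheel '{"delta_pos":[[2,-1,0],[0,0,10],[0,0,10],[0,0,5],[0,0,0],[0,0,0],[0,0,0],[0,0,0]],"rotation":[[0,0,0.06],[0,0,0.06],[0,0,0],[0,0,0],[0,0,0],[0,0,0],[0,0,0],[0,0,0]],"claw":[1,1,1,1,1,1,1,1]}'
python3 - <<'E'
from h import *
go([.5466,.1342,.145],-1.745)
for n in("scene","top","wrist"):
    s=snap(n,"5");print(n,[proj(s,[.5466,.1342,z]).round(1) for z in(.052,.08)]);cv2.imwrite(f"pics/{n}5.png",s["color"][:,:,::-1])
s=load("scene5");crop(s,(310,170,450,300),5,"pics/s5.png")
E
```

```text
time: 7.5
tool_pos: [0.5471, 0.1328, 0.1429]
ee_rot: [-3.141, 0.0, -1.744]
wrist_force: [0.2, 0.2, -2.1]
width: 0.024
t 7.5 pos [0.5471 0.1328 0.1429] rpy [-3.1408e+00  2.0000e-04 -1.7439e+00] F [ 0.2  0.2 -2.1] T [ 0.04 -0.01  0.03] w 0.024
tool delta mm [-1.2  0.8 -2.1]
rotvec [-0.0008  0.0002  0.0011]
scene [array([390.7, 253.1]), array([392.3, 244.5])]
top [array([234.6, 235.9]), array([232.4, 233.2])]
wrist [array([323.4, 240.6]), array([323.5, 253.7])]
```

View pics/s5.png

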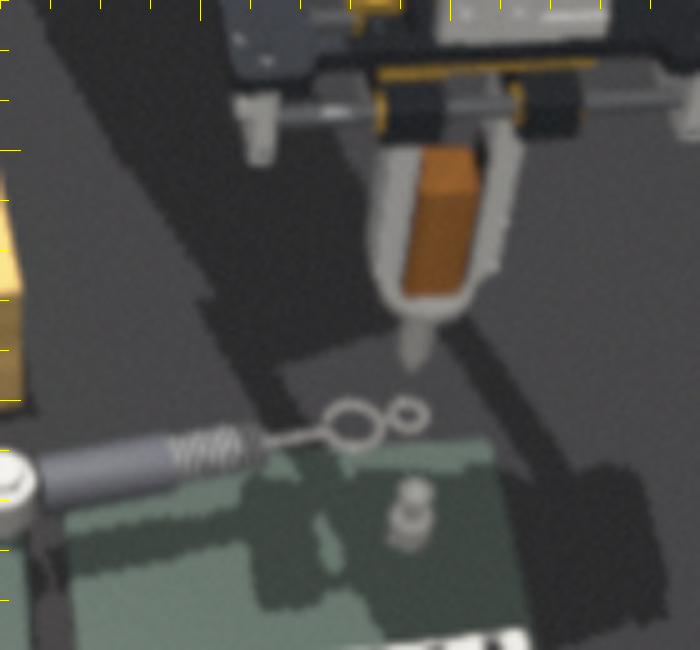

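View pics/wrist5.png

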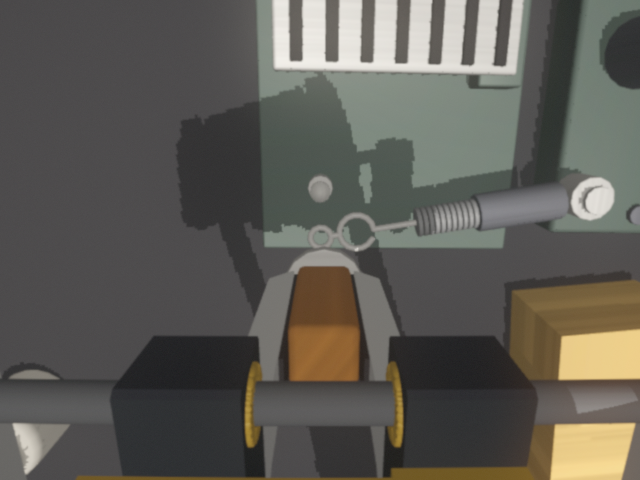

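View pics/top5.png

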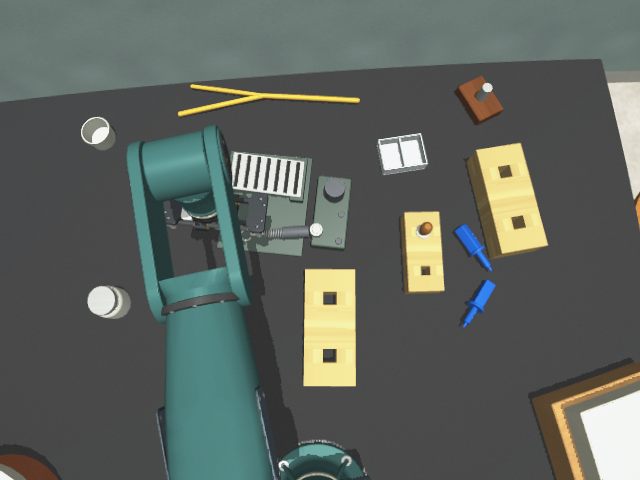

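Scene shows the nose tip at (392.4,244.2) and the eye at (391.4,253.0); the nose is within about 1.3 mm of the eye's axis. I correct by +1.3 mm in y and come down closer.

```bash
python3 -m handwheel '{"delta_pos":[[-1.3,0,0],[0,0,6],[0,0,6],[0,0,6],[0,0,3],[0,0,0],[0,0,0],[0,0,0]],"rotation":[[0,0,0],[0,0,0],[0,0,0],[0,0,0],[0,0,0],[0,0,0],[0,0,0],[0,0,0]],"claw":[1,1,1,1,1,1,1,1]}'
python3 - <<'E'
from h import *
go([.5466,.1342,.114],-1.745)
s=snap("scene","6");w=snap("wrist","6");crop(s,(360,220,420,270),12,"pics/s6.png");crop(w,(260,200,400,300),5,"pics/w6.png")
for z in (.052,.06): print(proj(s,[.5466,.1355,z]),proj(s,[.5466,.1342,z]))
E
```

```text
time: 8.65
tool_pos: [0.5474, 0.1342, 0.1218]
ee_rot: [-3.141, 0.0, -1.744]
wrist_force: [0.1, -0.6, -1.7]
width: 0.024
t 8.65 pos [0.5474 0.1342 0.1218] rpy [-3.1409e+00  1.0000e-04 -1.7440e+00] F [ 0.1 -0.6 -1.7] T [ 0.05  0.05 -0.01] w 0.024
tool delta mm [0.1 0.8 7.8]
rotvec [-0.0007  0.0001  0.001 ]
[391.33157079 252.95378859] [390.74336718 253.07448353]
[391.76302503 250.53686939] [391.1713888  250.65771433]
```

View pics/s6.png

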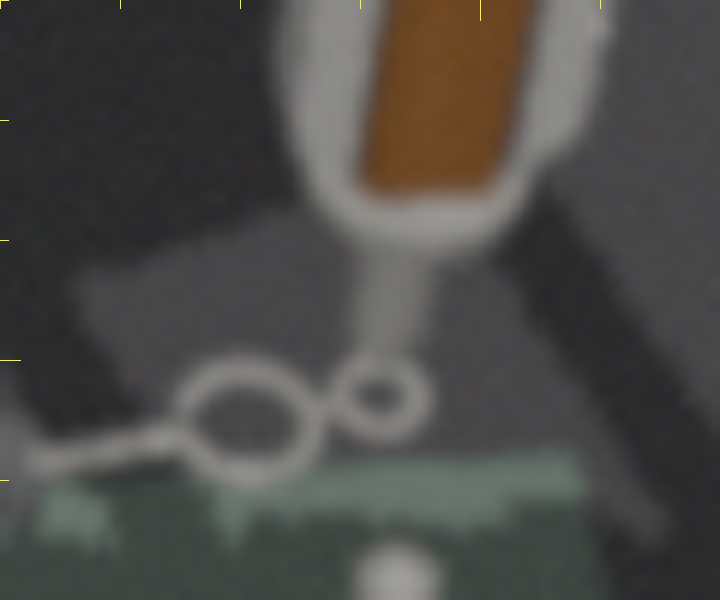

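View pics/w6.png

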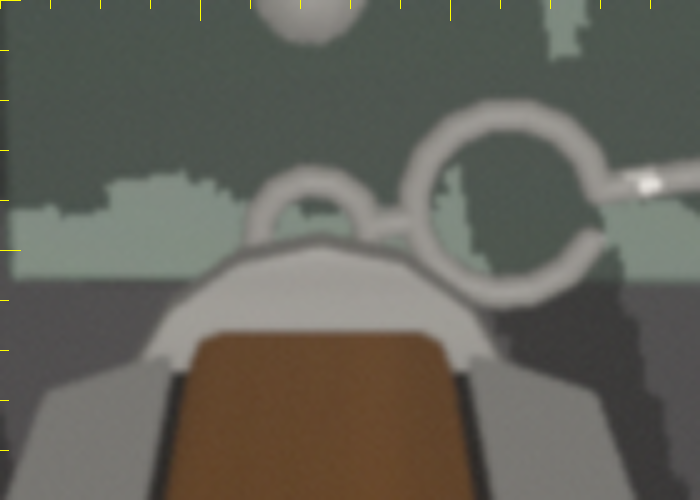

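```bash
python3 - <<'E'
from h import *
s=load("scene6")
for dx in(-.003,0,.003):
  p=[proj(s,[.5466+dx+a,.1355,z]) for a,z in((.007,.0721),(.003,.064),(.0015,.0601),(0,.0601))]
  print(dx,[((q-[360,220])*12).round(0) for q in p])
print("eye inner front/back",[((proj(s,[.5466+a,.1355,.054])-[360,220])*12).round() for a in(.009,.005,0,-.005,-.009)])
g=s["color"][244:256,385:399].mean(2).round().astype(int);print(g)
E
```

```text
-0.003 [array([397., 339.]), array([384., 352.]), array([378., 360.]), array([375., 353.])]
0 [array([403., 353.]), array([390., 365.]), array([384., 373.]), array([381., 366.])]
0.003 [array([409., 366.]), array([396., 378.]), array([390., 386.]), array([387., 379.])]
eye inner front/back [array([395., 428.]), array([387., 410.]), array([377., 388.]), array([368., 366.]), array([360., 349.])]
[[ 71  70  71  76  91 105 113 116 114 109  98  82  73  72]
 [ 73  71  72  78  92 108 114 116 114 107  95  80  72  72]
 [ 71  73  71  79  93 108 116 116 113 106  91  76  71  72]
 [ 70  72  72  80  93 109 115 116 111 102  89  77  72  73]
 [ 71  70  73  79  92 111 115 113 107  94  83  73  72  72]
 [ 74  71  74  84 105 120 116 111 104  90  77  72  71  70]
 [ 76  74  83 105 124 130 121 118 119 109  84  71  71  70]
 [ 94  83  98 121 123 116 109 109 124 125 102  80  71  72]
 [116 101 111 126 110  90  82  90 111 131 116  84  71  73]
 [129 124 127 130 116  92  81  87 109 131 119  87  72  73]
 [125 131 123 124 130 119 107 111 124 129 110  81  71  70]
 [120 126 102 104 120 126 125 126 126 114  91  76  72  69]]
```

```bash
python3 -m handwheel '{"delta_pos":[[0,0,3],[0,0,3],[0,0,3],[0,0,2],[0,0,2],[0,0,2],[0,0,0],[0,0,0]],"rotation":[[0,0,0],[0,0,0],[0,0,0],[0,0,0],[0,0,0],[0,0,0],[0,0,0],[0,0,0]],"claw":[1,1,1,1,1,1,1,1]}'
python3 - <<'E'
from h import *
go([.5466,.1342,.106],-1.745)
s=snap("scene","7");w=snap("wrist","7");crop(s,(360,220,420,270),12,"pics/s7.png");crop(w,(260,200,400,300),5,"pics/w7.png")
E
```

```text
time: 9.75
tool_pos: [0.5472, 0.1341, 0.1066]
ee_rot: [-3.141, -0.0, -1.744]
wrist_force: [-0.2, -0.0, -2.1]
width: 0.0237
t 9.75 pos [0.5472 0.1341 0.1066] rpy [-3.1414 -0.     -1.744 ] F [-0.2 -0.  -2.1] T [ 0.09  0.02 -0.02] w 0.0237
tool delta mm [0.  0.6 0.6]
rotvec [-0.0002 -0.      0.001 ]
```

View pics/s7.png

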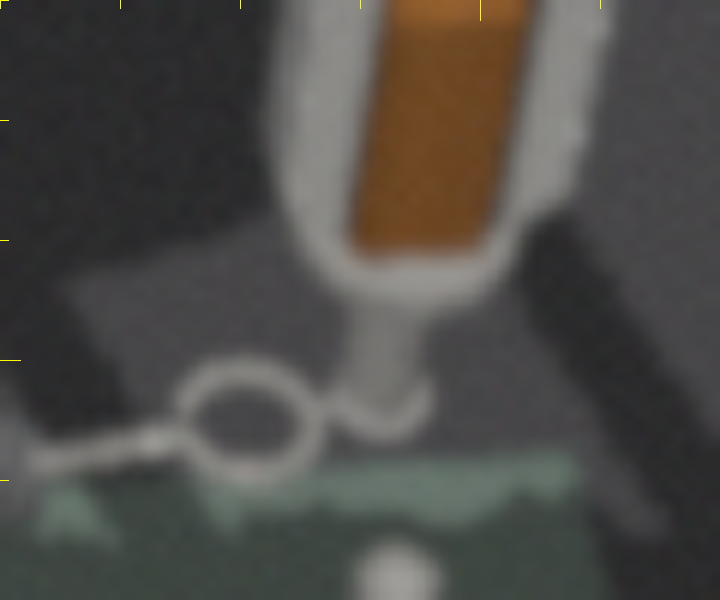

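View pics/w7.png

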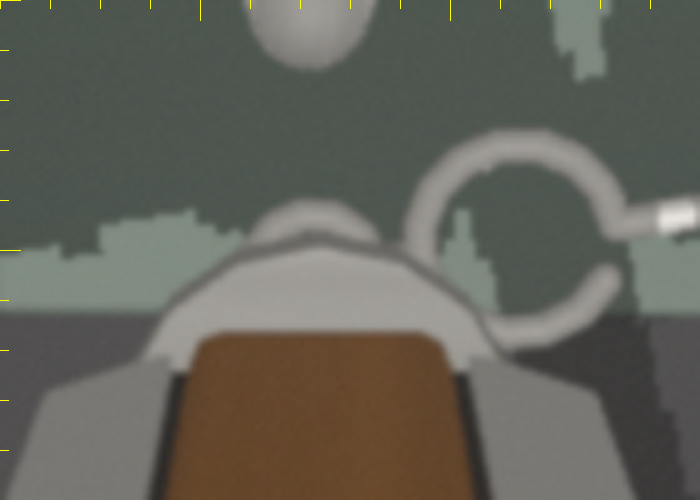

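The nose is through the eye (ring now wraps the pin at (392,254), height unchanged, no force). I lower 3 mm to near the shoulder and start pulling about 60% of the way.

```bash
python3 -m handwheel '{"delta_pos":[[0,0,3],[-1,-3,0],[-2,-3,0],[-3,-3,0],[-3,-3,0],[-3,-3,0],[-3,-3,0],[0,0,0]],"rotation":[[0,0,0],[0,0,0],[0,0,0],[0,0,0],[0,0,0],[0,0,0],[0,0,0],[0,0,0]],"claw":[1,1,1,1,1,1,1,1]}'
python3 - <<'E'
from h import *
go([.5466+.032,.1342+.02,.106],-1.745)
s=snap("scene","8");w=snap("wrist","8");crop(s,(350,200,430,280),9,"pics/s8.png");crop(w,(240,180,400,300),5,"pics/w8.png")
E
```

```text
time: 10.85
tool_pos: [0.5677, 0.1452, 0.1033]
ee_rot: [-3.141, -0.002, -1.744]
wrist_force: [0.4, -5.5, -0.6]
width: 0.0242
t 10.85 pos [0.5677 0.1452 0.1033] rpy [-3.1415e+00 -1.5000e-03 -1.7442e+00] F [ 0.4 -5.5 -0.6] T [-1.24  0.19 -0.03] w 0.0242
tool delta mm [-10.8  -9.2  -2.7]
rotvec [-0.0001 -0.0015  0.0008]
```

View pics/s8.png

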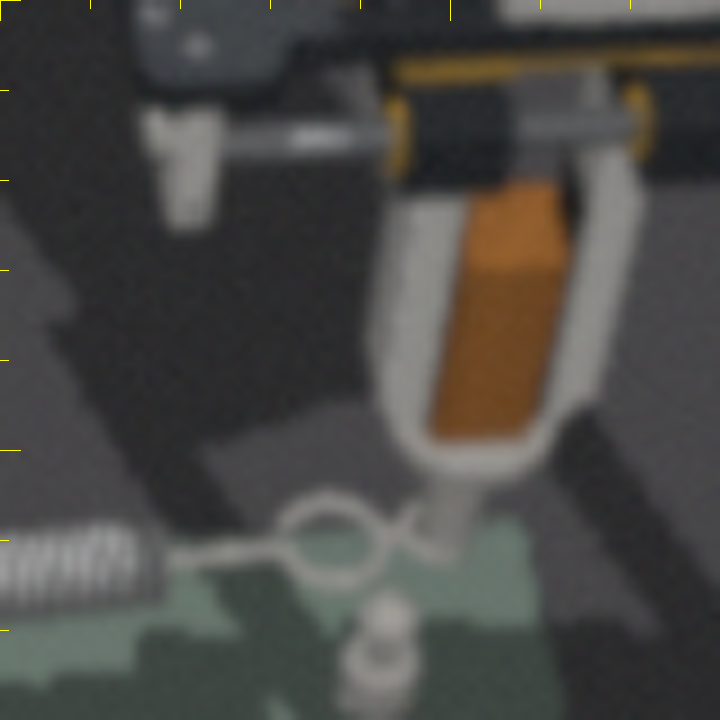

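View pics/w8.png

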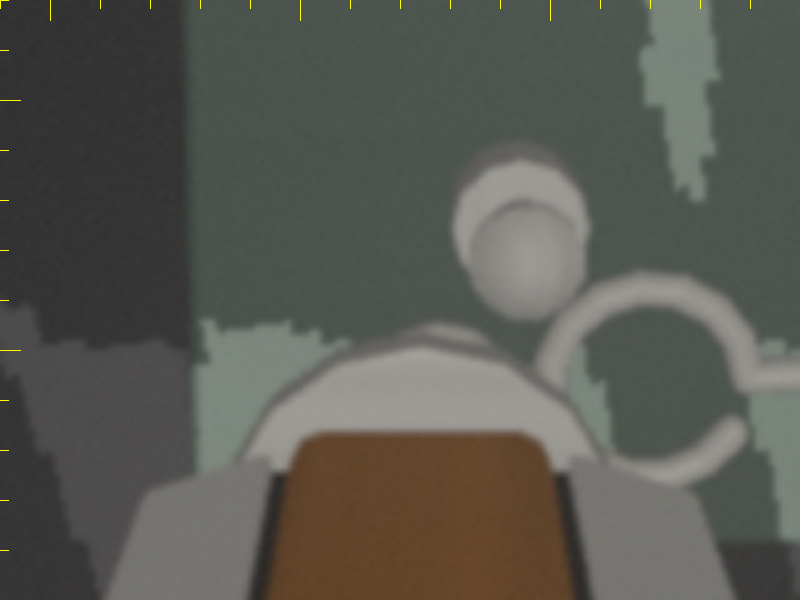

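```bash
python3 - <<'E'
from h import *
np.set_printoptions(precision=4,suppress=True)
s=load("scene8");w=load("wrist8")
for n,a,b,z in[("hook",(369.4,256),(386.9,260),.052),("head",(345.4,232),(393,267.6),.041)]:
  print(n,atz(w,a,z),atz(s,b,z),tri([(w,a),(s,b)]))
E
```

```text
hook [0.5648 0.1202 0.052 ] [0.5619 0.1204 0.052 ] [0.5652 0.1197 0.0553]
head [0.5782 0.1314 0.041 ] [0.576 0.13  0.041] [0.5776 0.1305 0.0419]
```

```bash
python3 -m handwheel '{"delta_pos":[[-2,-2,0],[-3,-3,0],[-3,-3,0],[-3,-3,0],[-2.5,-2.5,0],[0,0,0],[0,0,0],[0,0,0]],"rotation":[[0,0,0],[0,0,0],[0,0,0],[0,0,0],[0,0,0],[0,0,0],[0,0,0],[0,0,0]],"claw":[1,1,1,1,1,1,1,1]}'
python3 - <<'E'
from h import *
go([.5466+.032,.1342+.02,.106],-1.745)
s=snap("scene","9");w=snap("wrist","9");crop(s,(350,200,430,280),9,"pics/s9.png");crop(w,(240,180,400,300),5,"pics/w9.png")
E
```

```text
time: 11.95
tool_pos: [0.5824, 0.1542, 0.1029]
ee_rot: [3.14, -0.005, -1.745]
wrist_force: [-1.0, -6.9, -2.3]
width: 0.0238
t 11.95 pos [0.5824 0.1542 0.1029] rpy [ 3.1403 -0.0053 -1.7451] F [-1.  -6.9 -2.3] T [-2.08  0.32 -0.01] w 0.0238
tool delta mm [ 0.7  3.7 -3.1]
rotvec [ 0.0013 -0.0053 -0.0001]
```

View pics/s9.png

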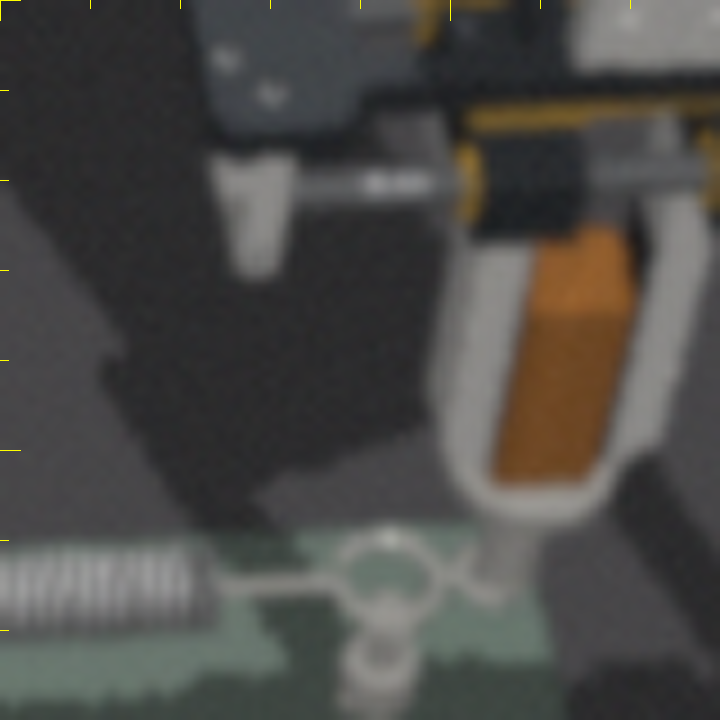

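View pics/w9.png

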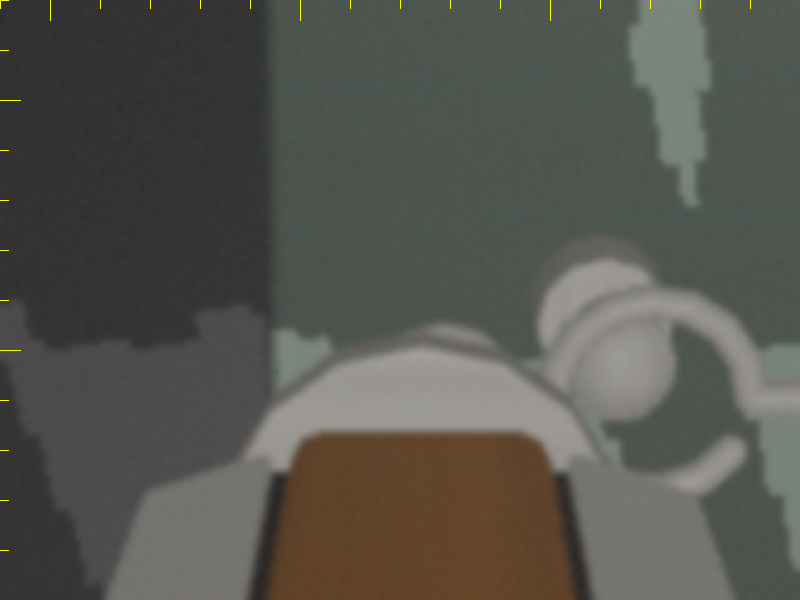

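```bash
python3 - <<'E'
from h import *
np.set_printoptions(precision=4,suppress=True)
s=load("scene9");w=load("wrist9")
for n,a,b,z in[("hook",(370.4,258.6),(393.3,264.2),.052),("head",(364.2,253.6),(393,267.6),.041)]:
  print(n,atz(w,a,z),atz(s,b,z),tri([(w,a),(s,b)]))
  if n=="hook":
   for zz in(.048,.056):print(zz,atz(w,a,zz),atz(s,b,zz))
hz=[.5765,.1305]
E
```

```text
hook [0.578  0.1287 0.052 ] [0.5755 0.1295 0.052 ] [0.5787 0.1285 0.0557]
0.048 [0.5766 0.1284 0.048 ] [0.5727 0.131  0.048 ]
0.056 [0.5794 0.1289 0.056 ] [0.5782 0.128  0.056 ]
head [0.5778 0.1312 0.041 ] [0.576 0.13  0.041] [0.577  0.1306 0.041 ]
```

```bash
python3 -m handwheel '{"delta_pos":[[-1.5,1,0],[0,0,2],[0,0,2],[0,0,2],[0,0,1],[0,0,0],[0,0,0],[0,0,0]],"rotation":[[0,0,0],[0,0,0],[0,0,0],[0,0,0],[0,0,0],[0,0,0],[0,0,0],[0,0,0]],"claw":[1,1,1,1,1,1,1,1]}'
python3 - <<'E'
from h import *
go([.5466+.032,.1342+.02,.106],-1.745)
s=snap("scene","10");w=snap("wrist","10");crop(s,(365,230,425,280),12,"pics/s10.png");crop(w,(310,210,410,290),7,"pics/w10.png")
E
```

```text
time: 13.05
tool_pos: [0.5817, 0.1557, 0.0962]
ee_rot: [3.141, -0.006, -1.745]
wrist_force: [-2.0, -9.3, -1.1]
width: 0.024
t 13.05 pos [0.5817 0.1557 0.0962] rpy [ 3.1405 -0.0056 -1.745 ] F [-2.  -9.3 -1.1] T [-2.17  0.38 -0.02] w 0.024
tool delta mm [ 2.1  2.8 -9.8]
rotvec [ 0.0011 -0.0056 -0.    ]
```

View pics/s10.png

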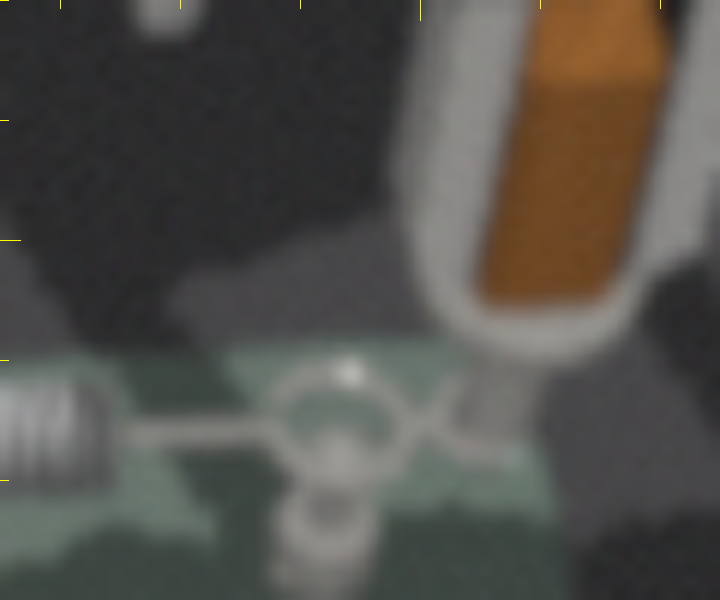

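View pics/w10.png

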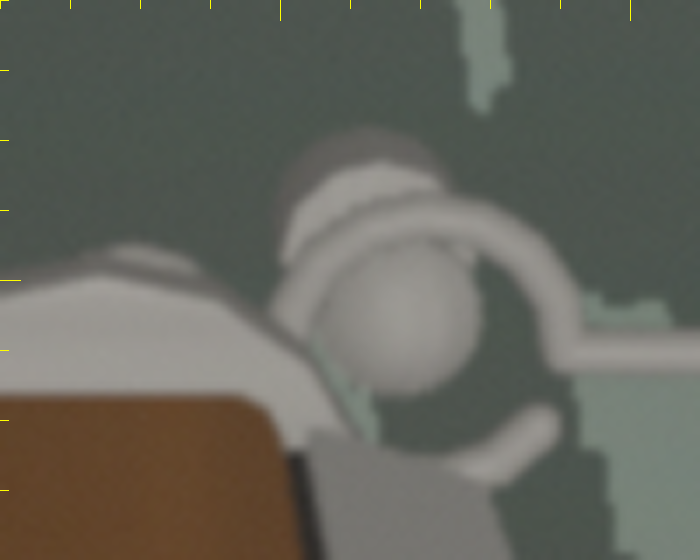

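```bash
python3 - <<'E'
from h import *
np.set_printoptions(precision=4,suppress=True)
s=load("scene10");w=load("wrist10")
a,b=(370.9,259.3),(393.2,265.2)
for zz in(.044,.046,.048,.05,.052):print(zz,atz(w,a,zz),atz(s,b,zz))
print(tri([(w,a),(s,b)]))
print(atz(w,(367.4,255.4),.041),atz(s,(393,267.6),.041),atz(w,(367.4,255.4),.038))
# project models
def circ(sn,c,r,n): 
    P=[proj(sn,[c[0]+r*np.cos(t),c[1]+r*np.sin(t),c[2]]) for t in np.linspace(0,6.283,60)]
    P=np.array(P);print(n,P.min(0).round(1),P.max(0).round(1))
circ(w,[.577,.1306,.041],.007,"w head");circ(s,[.577,.1306,.041],.007,"s head")
circ(w,[.577,.1306,.034],.007,"w headlow");circ(s,[.577,.1306,.034],.007,"s headlow")
E
```

```text
0.044 [0.5763 0.1299 0.044 ] [0.5723 0.1314 0.044 ]
0.046 [0.5771 0.13   0.046 ] [0.5737 0.1307 0.046 ]
0.048 [0.5778 0.1301 0.048 ] [0.5751 0.1299 0.048 ]
0.05 [0.5785 0.1302 0.05  ] [0.5765 0.1292 0.05  ]
0.052 [0.5792 0.1304 0.052 ] [0.5778 0.1285 0.052 ]
[0.5777 0.1296 0.0502]
[0.578  0.1313 0.041 ] [0.576 0.13  0.041] [0.577  0.1312 0.038 ]
w head [356.9 245.3] [380.9 268.1]
s head [390.  265.2] [396.8 270.6]
w headlow [355.9 241.9] [379.3 264.1]
s headlow [389.7 267.2] [396.4 272.7]
```

Hook ring is centred over the head within about 1 mm in both views. Pressing down.

```bash
python3 -m handwheel '{"delta_pos":[[-0.7,-0.5,1],[0,0,2],[0,0,2],[0,0,2],[0,0,2],[0,0,2],[0,0,0],[0,0,0]],"rotation":[[0,0,0],[0,0,0],[0,0,0],[0,0,0],[0,0,0],[0,0,0],[0,0,0],[0,0,0]],"claw":[1,1,1,1,1,1,1,1]}'
python3 - <<'E'
from h import *
go([.5466+.032,.1342+.02,.077],-1.745)
s=snap("scene","11");w=snap("wrist","11");crop(s,(365,230,425,280),12,"pics/s11.png");crop(w,(310,210,410,290),7,"pics/w11.png")
E
```

```text
time: 14.15
tool_pos: [0.5826, 0.1562, 0.0857]
ee_rot: [3.141, -0.006, -1.745]
wrist_force: [-2.6, -8.6, 0.6]
width: 0.0242
t 14.15 pos [0.5826 0.1562 0.0857] rpy [ 3.1415 -0.0055 -1.745 ] F [-2.6 -8.6  0.6] T [-2.22  0.48 -0.01] w 0.0242
tool delta mm [2.7 3.6 8.8]
rotvec [ 0.0001 -0.0055  0.    ]
```

View pics/s11.png

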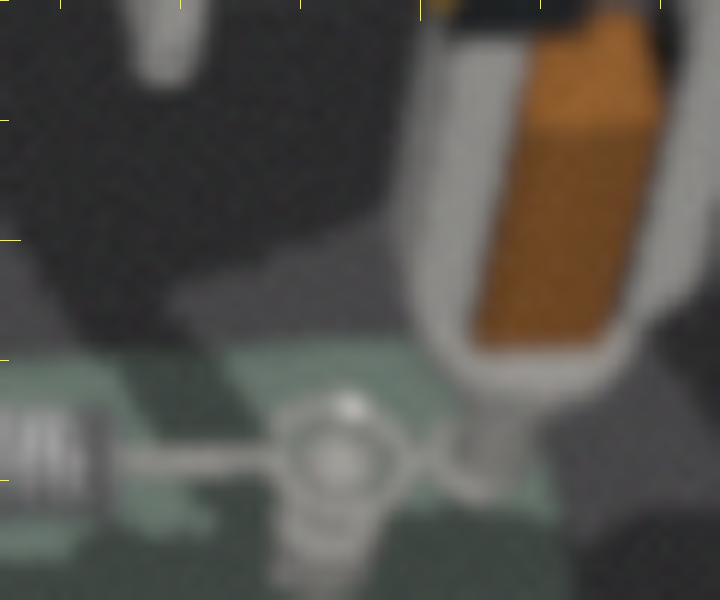

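View pics/w11.png

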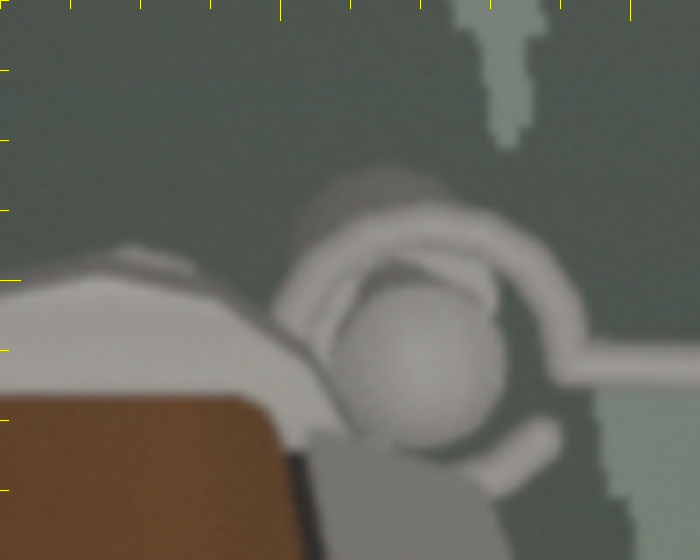

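The head (340,455 in crop) sits centred inside the ring. Going on down 10 mm.

```bash
python3 -m handwheel '{"delta_pos":[[0,0,2],[0,0,2],[0,0,2],[0,0,2],[0,0,2],[0,0,0],[0,0,0],[0,0,0]],"rotation":[[0,0,0],[0,0,0],[0,0,0],[0,0,0],[0,0,0],[0,0,0],[0,0,0],[0,0,0]],"claw":[1,1,1,1,1,1,1,1]}'
python3 - <<'E'
from h import *
go([.5466+.032,.1342+.02,.077],-1.745)
s=snap("scene","12");w=snap("wrist","12");crop(s,(365,230,425,280),12,"pics/s12.png");crop(w,(310,210,410,290),7,"pics/w12.png")
E
```

```text
time: 15.25
tool_pos: [0.583, 0.1562, 0.0763]
ee_rot: [-3.141, -0.005, -1.745]
wrist_force: [-1.3, -8.9, 1.8]
width: 0.024
t 15.25 pos [0.583  0.1562 0.0763] rpy [-3.1407 -0.0053 -1.7449] F [-1.3 -8.9  1.8] T [-2.31  0.39 -0.04] w 0.024
tool delta mm [ 2.8  4.  -0.6]
rotvec [-0.0009 -0.0053  0.0001]
```

View pics/s12.png

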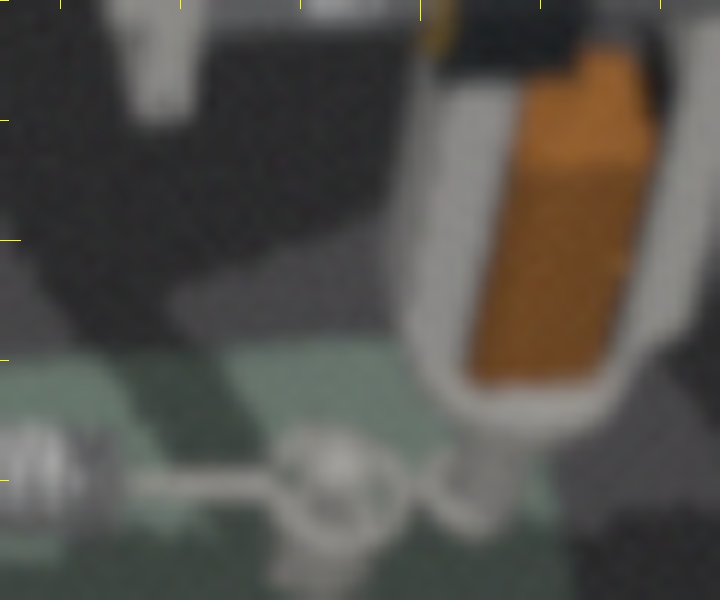

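View pics/w12.png

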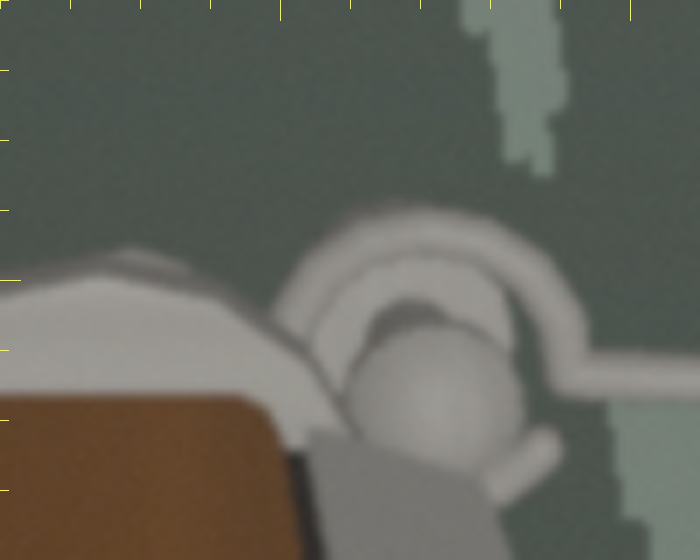

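```bash
python3 -m handwheel '{"delta_pos":[[0,0,1],[0,0,1],[0,0,0],[1.5,0,0],[1.5,0,0],[1.5,0,0],[1.5,0,0],[0,0,0]],"rotation":[[0,0,0],[0,0,0],[0,0,0],[0,0,0],[0,0,0],[0,0,0],[0,0,0],[0,0,0]],"claw":[1,1,1,1,1,1,1,1]}'
python3 - <<'E'
from h import *
go([.5466+.032,.1342+.02,.077],-1.745)
s=snap("scene","13");w=snap("wrist","13");crop(s,(365,230,425,280),12,"pics/s13.png");crop(w,(310,210,410,290),7,"pics/w13.png")
E
```

```text
time: 16.35
tool_pos: [0.5823, 0.1512, 0.0747]
ee_rot: [-3.14, -0.003, -1.745]
wrist_force: [-1.1, -7.6, 1.8]
width: 0.024
t 16.35 pos [0.5823 0.1512 0.0747] rpy [-3.1399e+00 -3.1000e-03 -1.7447e+00] F [-1.1 -7.6  1.8] T [-1.86  0.33  0.02] w 0.024
tool delta mm [-2.3  4.2 -2.4]
rotvec [-0.0017 -0.0031  0.0003]
```

View pics/s13.png

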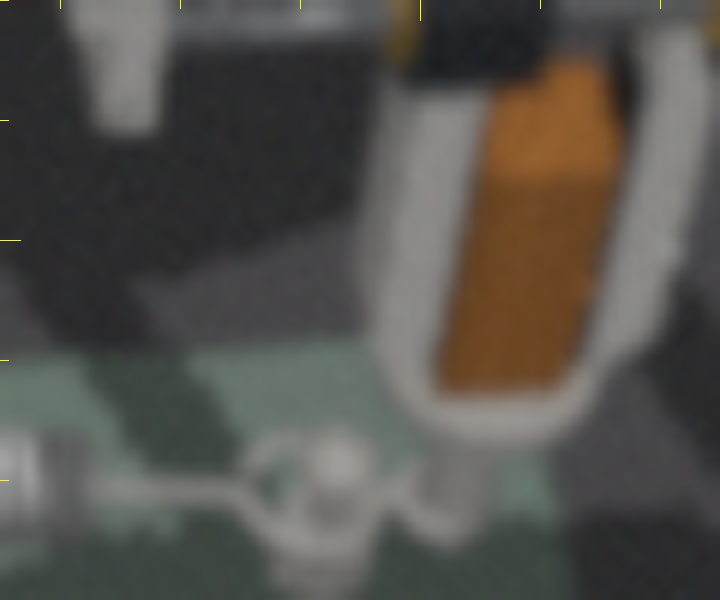

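View pics/w13.png

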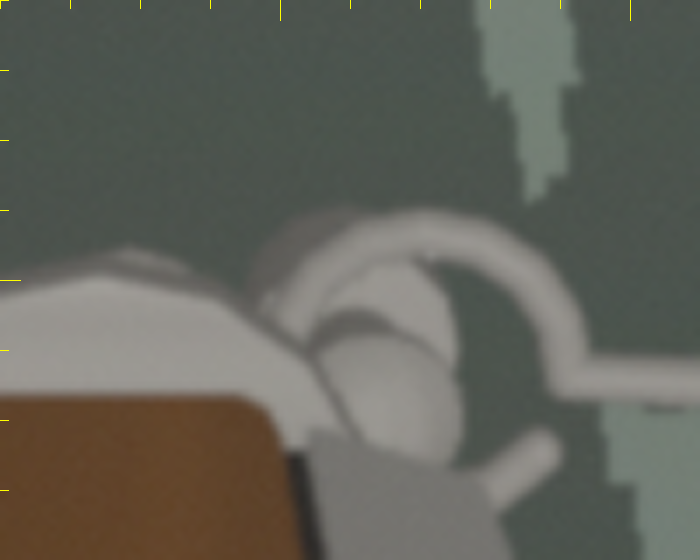

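The hook is now under the head, with the head overlapping its eye-side wire. Easing the rest of the tension off.

```bash
python3 -m handwheel '{"delta_pos":[[1,0,0],[1,0,0],[1,0,0],[0,0,0],[0,0,0],[0,0,0],[0,0,0],[0,0,0]],"rotation":[[0,0,0],[0,0,0],[0,0,0],[0,0,0],[0,0,0],[0,0,0],[0,0,0],[0,0,0]],"claw":[1,1,1,1,1,1,1,1]}'
python3 - <<'E'
from h import *
go([.5466+.032,.1342+.02,.077],-1.745)
s=snap("scene","14");w=snap("wrist","14");crop(s,(365,230,425,280),12,"pics/s14.png");crop(w,(310,210,410,290),7,"pics/w14.png")
E
```

```text
time: 17.45
tool_pos: [0.5818, 0.1504, 0.0738]
ee_rot: [-3.141, 0.001, -1.744]
wrist_force: [0.2, -1.6, 4.8]
width: 0.024
t 17.45 pos [0.5818 0.1504 0.0738] rpy [-3.1406e+00  6.0000e-04 -1.7439e+00] F [ 0.2 -1.6  4.8] T [-0.71 -0.05  0.02] w 0.024
tool delta mm [-3.2  3.8 -3.2]
rotvec [-0.001   0.0006  0.0011]
```

View pics/s14.png

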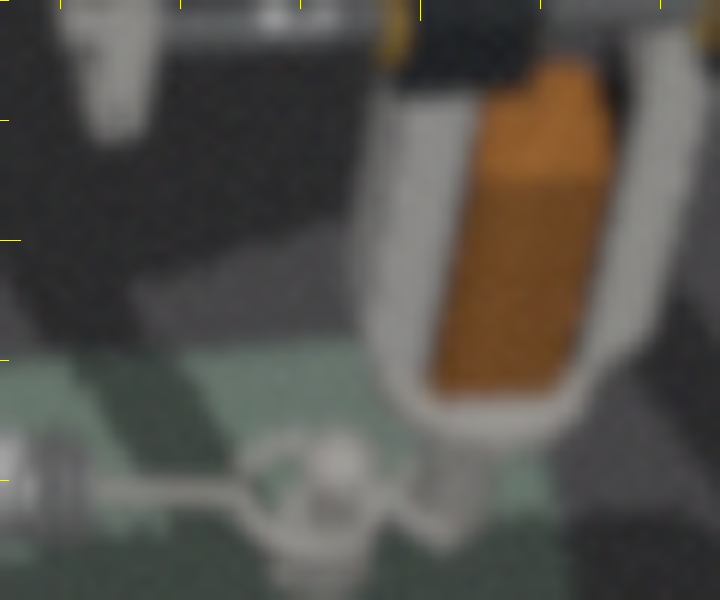

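View pics/w14.png

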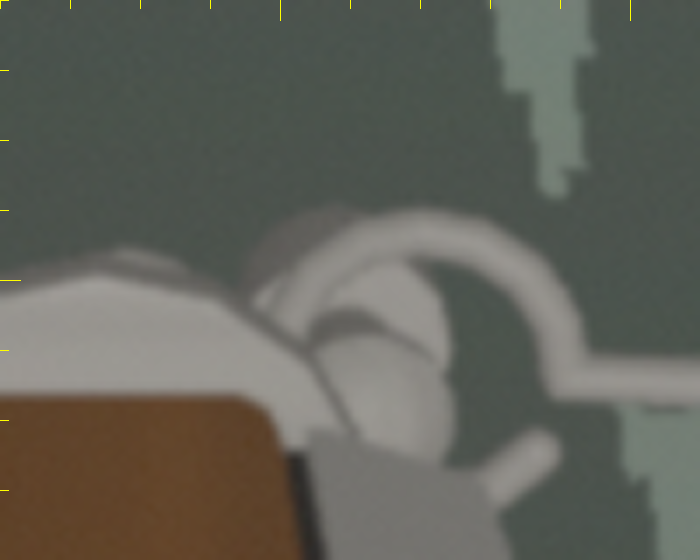

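```bash
python3 -m handwheel '{"delta_pos":[[0,0,-1.5],[0,0,-1.5],[0.7,0,0],[0,0,-1.5],[0,0,-1.5],[0,0,0],[0,0,0],[0,0,0]],"rotation":[[0,0,0],[0,0,0],[0,0,0],[0,0,0],[0,0,0],[0,0,0],[0,0,0],[0,0,0]],"claw":[1,1,1,1,1,1,1,1]}'
python3 - <<'E'
from h import *
go([.5466+.032,.1342+.02,.077],-1.745)
s=snap("scene","15");w=snap("wrist","15");crop(s,(365,230,425,280),12,"pics/s15.png");crop(w,(310,210,410,290),7,"pics/w15.png")
E
```

```text
time: 18.55
tool_pos: [0.5811, 0.1495, 0.0793]
ee_rot: [3.141, -0.0, -1.744]
wrist_force: [-0.4, -0.4, -1.8]
width: 0.0238
t 18.55 pos [0.5811 0.1495 0.0793] rpy [ 3.1410e+00 -1.0000e-04 -1.7439e+00] F [-0.4 -0.4 -1.8] T [ 0.02  0.21 -0.03] w 0.0238
tool delta mm [-4.2  3.2  2.3]
rotvec [ 0.0006 -0.0001  0.0011]
```

View pics/s15.png

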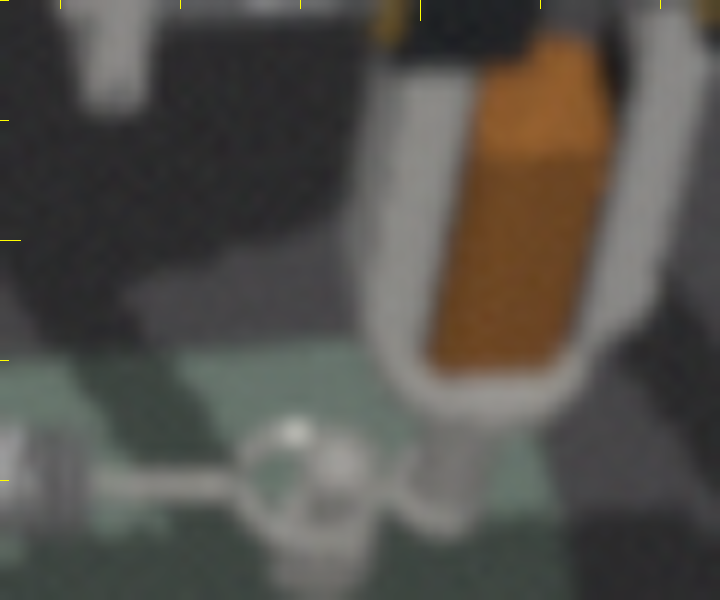

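View pics/w15.png

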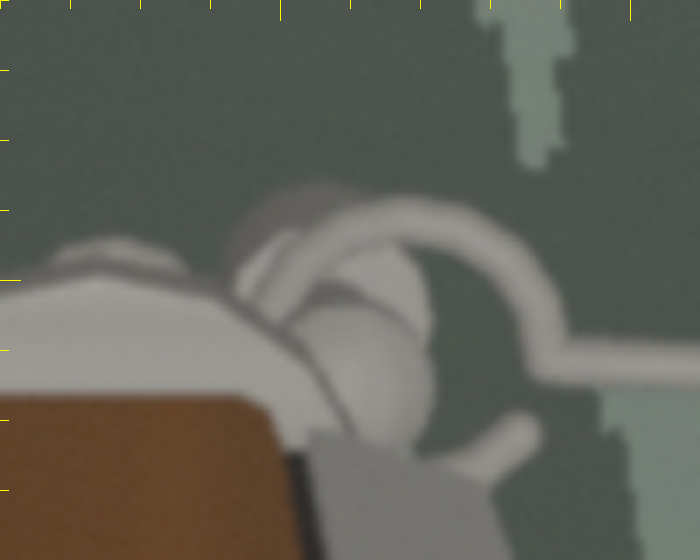

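Force is back to tool weight only and the hook stays held under the head. Drawing the nose out.

```bash
python3 -m handwheel '{"delta_pos":[[0,0,-3],[0,0,-4],[0,0,-5],[0,0,-8],[0,0,-15],[0,0,-20],[0,0,-25],[0,0,-13]],"rotation":[[0,0,0],[0,0,0],[0,0,0],[0,0,0],[0,0,0],[0,0,0],[0,0,0],[0,0,0]],"claw":[1,1,1,1,1,1,1,1]}'
python3 - <<'E'
from h import *
go([.4419,-.2612,.17],-1.624)
s=snap("scene","16");w=snap("wrist","16");crop(s,(330,200,430,290),7,"pics/s16.png");cv2.imwrite("pics/w16.png",w["color"][:,:,::-1])
E
```

```text
time: 19.65
tool_pos: [0.5823, 0.1496, 0.1754]
ee_rot: [-3.138, 0.001, -1.744]
wrist_force: [-0.2, -0.6, -1.1]
width: 0.0238
t 19.65 pos [0.5823 0.1496 0.1754] rpy [-3.1378e+00  1.2000e-03 -1.7440e+00] F [-0.2 -0.6 -1.1] T [ 0.06 -0.02  0.  ] w 0.0238
tool delta mm [428.9  67.5   4.6]
rotvec [-0.0039  0.001  -0.12  ]
```

View pics/s16.png

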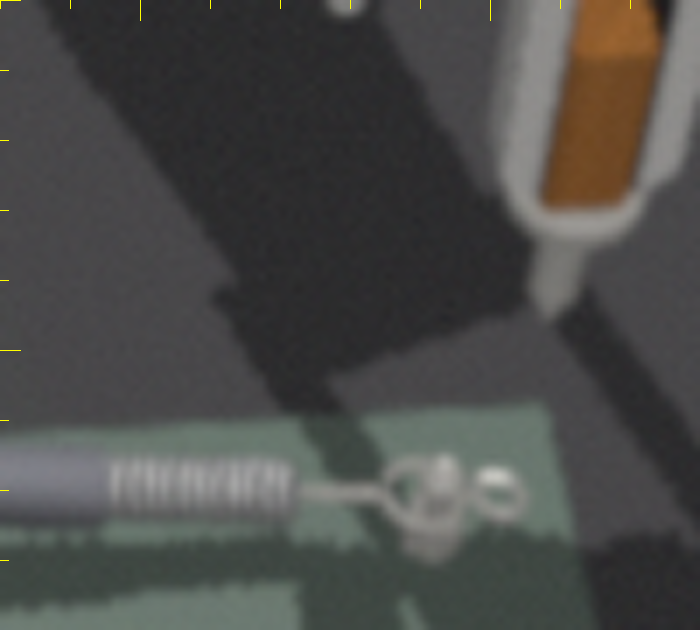

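View pics/w16.png

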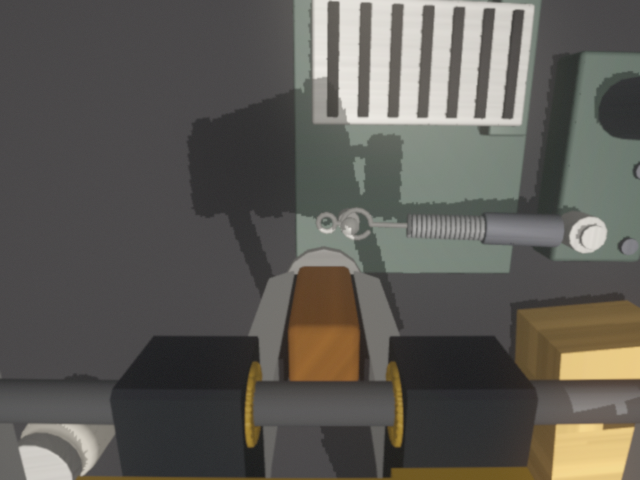

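Spring is hooked, eye free; the puller's pose in the grip looks unchanged. Returning to the stand.

```bash
python3 -m handwheel '{"delta_pos":[[40,6,0],[57,9,0],[60,9.5,0],[60,9.5,0],[60,9.5,0],[60,9.5,0],[55,8,0],[37,6,0]],"rotation":[[0,0,0],[0,0,0],[0,0,0],[0,0,0],[0,0,0],[0,0,0],[0,0,0],[0,0,0]],"claw":[1,1,1,1,1,1,1,1]}'
python3 - <<'E'
from h import *
go([.4419,-.2612,.135],-1.624)
E
```

```text
time: 20.75
tool_pos: [0.4398, -0.2635, 0.1714]
ee_rot: [3.14, 0.0, -1.746]
wrist_force: [1.2, 0.9, -1.5]
width: 0.0238
t 20.75 pos [ 0.4398 -0.2635  0.1714] rpy [ 3.1400e+00  4.0000e-04 -1.7461e+00] F [ 1.2  0.9 -1.5] T [ 0.06 -0.02  0.01] w 0.0238
tool delta mm [-2.6 -1.8 36.4]
rotvec [ 0.0016  0.0005 -0.1221]
```

Rotate back, correct, and come to nose about 10 mm above the hole.

```bash
python3 -m handwheel '{"delta_pos":[[-2.6,-1.8,0],[0,0,10],[0,0,10],[0,0,10],[0,0,5],[0,0,0],[0,0,0],[0,0,0]],"rotation":[[0,0,-0.06],[0,0,-0.062],[0,0,0],[0,0,0],[0,0,0],[0,0,0],[0,0,0],[0,0,0]],"claw":[1,1,1,1,1,1,1,1]}'
python3 - <<'E'
from h import *
go([.4419,-.2612,.0677],-1.624)
s=snap("scene","17");w=snap("wrist","17");crop(s,(150,170,250,280),7,"pics/s17.png");crop(w,(240,10,400,300),3,"pics/w17.png")
print([((proj(s,[.442,-.2605,z])-[150,170])*7).round() for z in(.074,.056)])
E
```

```text
time: 21.75
tool_pos: [0.4439, -0.2595, 0.1381]
ee_rot: [-3.141, -0.001, -1.622]
wrist_force: [0.1, -0.1, -1.1]
width: 0.024
t 21.75 pos [ 0.4439 -0.2595  0.1381] rpy [-3.1406e+00 -7.0000e-04 -1.6220e+00] F [ 0.1 -0.1 -1.1] T [-0.01 -0.02  0.08] w 0.024
tool delta mm [ 1.7  2.  70.4]
rotvec [-0.001  -0.0007  0.002 ]
[array([304., 524.]), array([316., 563.])]
```

View pics/s17.png

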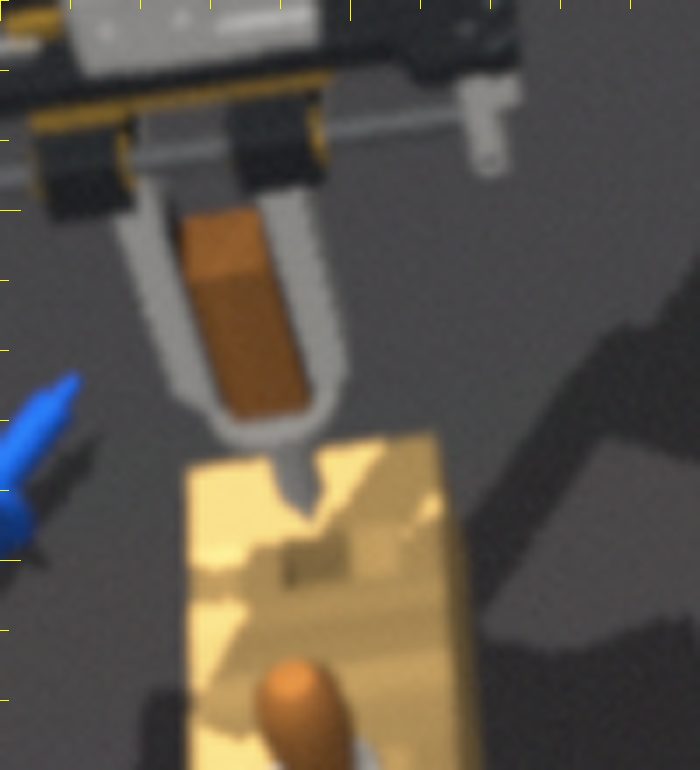

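View pics/w17.png

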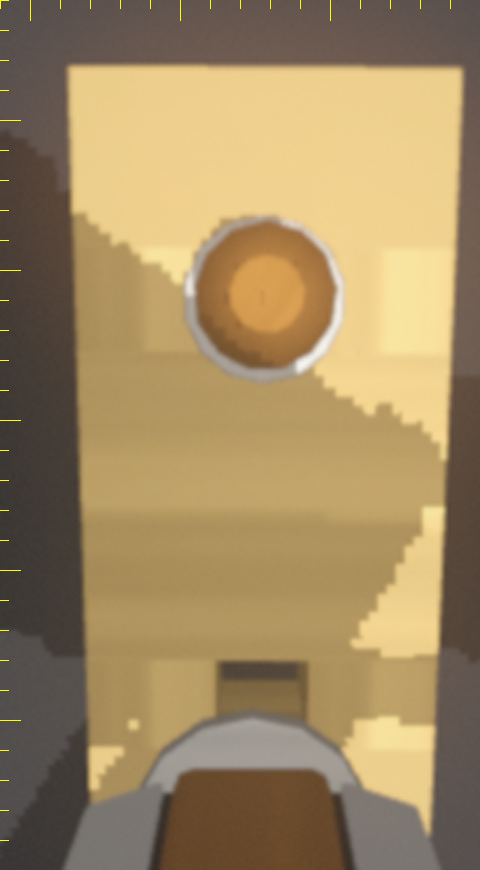

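```bash
python3 - <<'E'
from h import *
s=load("scene17");b=.1381-.0677
for d in(0,.002):print([((proj(s,[.4439+.012*0,-.2595+d,z+b])-[150,170])*7).round() for z in(.124,.062,.006)])
# front-face edge mid (x+.012)
print([((proj(s,[.4559,-.2595,z+b])-[150,170])*7).round() for z in(.124,.062)])
E
python3 -m handwheel '{"delta_pos":[[1.7,2,0],[0,0,0],[0,0,3],[0,0,5],[0,0,5],[0,0,5],[0,0,3],[0,0,0]],"rotation":[[0,0,0],[0,0,0],[0,0,0],[0,0,0],[0,0,0],[0,0,0],[0,0,0],[0,0,0]],"claw":[1,1,1,1,1,1,1,1]}'
python3 - <<'E'
from h import *
go([.4419,-.2612,.0677],-1.624)
s=snap("scene","18");w=snap("wrist","18");crop(s,(150,170,250,280),7,"pics/s18.png");crop(w,(260,180,380,300),5,"pics/w18.png")
E
```

```text
[array([220., 242.]), array([267., 396.]), array([306., 523.])]
[array([228., 241.]), array([274., 395.]), array([313., 522.])]
[array([223., 273.]), array([271., 427.])]
time: 22.85
tool_pos: [0.4414, -0.2608, 0.1161]
ee_rot: [3.141, 0.0, -1.622]
wrist_force: [0.0, 0.5, -0.9]
width: 0.0236
t 22.85 pos [ 0.4414 -0.2608  0.1161] rpy [ 3.141e+00  4.000e-04 -1.622e+00] F [ 0.   0.5 -0.9] T [ 0.01  0.01 -0.  ] w 0.0236
tool delta mm [ 0.4 -0.6 48.4]
rotvec [0.0006 0.0003 0.002 ]
```

View pics/s18.png

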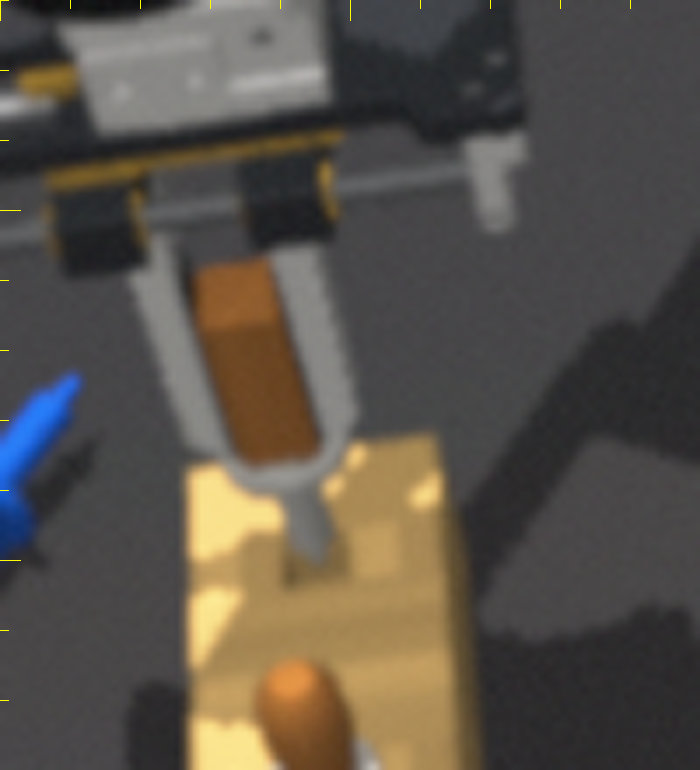

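Nose tip (316,560) is right in the hole mouth's centre. Lowering.

```bash
python3 -m handwheel '{"delta_pos":[[0.4,-0.5,4],[0,0,6],[0,0,7],[0,0,7],[0,0,7],[0,0,6],[0,0,4],[0,0,0]],"rotation":[[0,0,0],[0,0,0],[0,0,0],[0,0,0],[0,0,0],[0,0,0],[0,0,0],[0,0,0]],"claw":[1,1,1,1,1,1,1,1]}'
python3 - <<'E'
from h import *
go([.4419,-.2612,.0677],-1.624)
E
```

```text
time: 23.95
tool_pos: [0.4418, -0.2612, 0.0751]
ee_rot: [3.141, 0.0, -1.622]
wrist_force: [0.9, -0.1, -1.5]
width: 0.0239
t 23.95 pos [ 0.4418 -0.2612  0.0751] rpy [ 3.1411e+00  3.0000e-04 -1.6220e+00] F [ 0.9 -0.1 -1.5] T [ 0.03 -0.04  0.01] w 0.0239
tool delta mm [-0.  -0.1  7.4]
rotvec [0.0005 0.0003 0.002 ]
```

```bash
python3 -m handwheel '{"delta_pos":[[0,0,2],[0,0,2],[0,0,1.5],[0,0,1],[0,0,0.7],[0,0,0],[0,0,0],[0,0,0]],"rotation":[[0,0,0],[0,0,0],[0,0,0],[0,0,0],[0,0,0],[0,0,0],[0,0,0],[0,0,0]],"claw":[1,1,1,1,1,1,1,1]}'
python3 - <<'E'
from h import *
go([.4419,-.2612,.0677],-1.624)
s=snap("scene","19");w=snap("wrist","19");crop(s,(150,170,250,280),7,"pics/s19.png");crop(w,(260,180,380,300),5,"pics/w19.png")
E
```

```text
time: 24.95
tool_pos: [0.442, -0.2614, 0.0683]
ee_rot: [-3.142, -0.0, -1.622]
wrist_force: [-0.3, -0.2, -0.7]
width: 0.0236
t 24.95 pos [ 0.442  -0.2614  0.0683] rpy [-3.1415e+00 -1.0000e-04 -1.6220e+00] F [-0.3 -0.2 -0.7] T [0.07 0.03 0.02] w 0.0236
tool delta mm [-0.2  0.1  0.6]
rotvec [-0.0001 -0.0001  0.002 ]
```

View pics/w19.png

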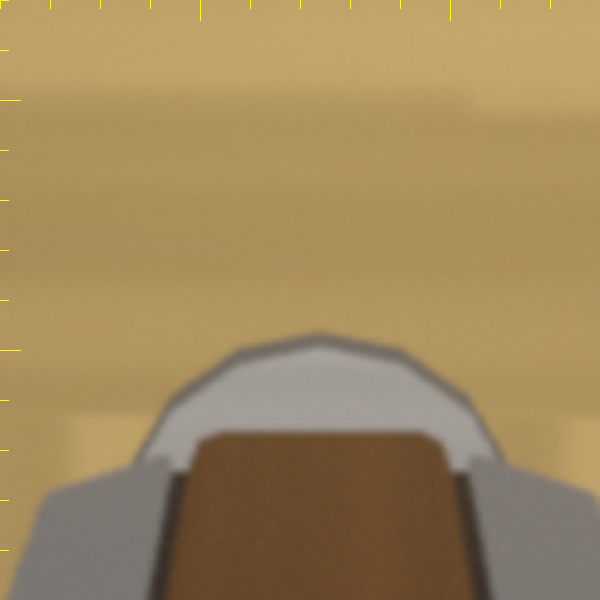

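View pics/s19.png

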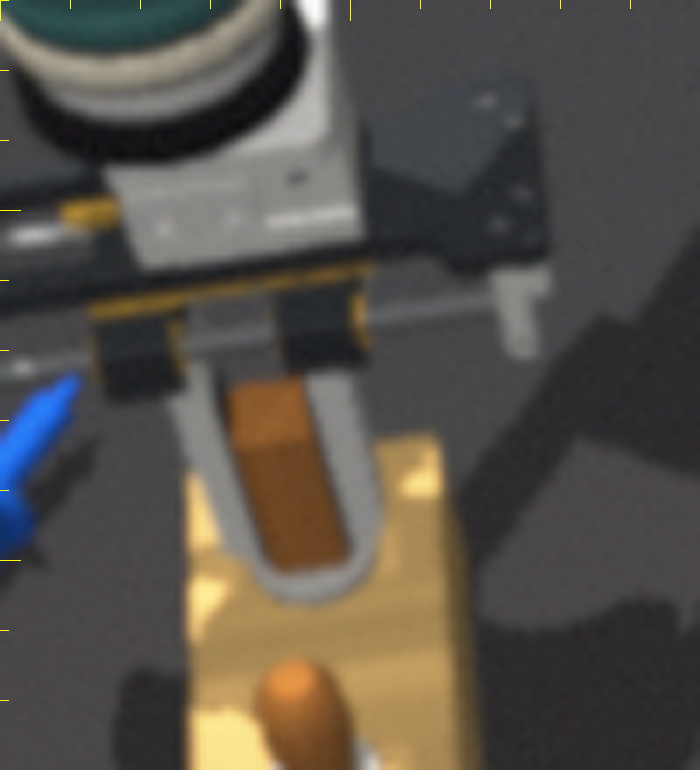

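```bash
python3 -m handwheel '{"delta_pos":[[0,0,0.7],[0,0,0.5],[0,0,0],[0,0,0],[0,0,0],[0,0,0],[0,0,0],[0,0,0]],"rotation":[[0,0,0],[0,0,0],[0,0,0],[0,0,0],[0,0,0],[0,0,0],[0,0,0],[0,0,0]],"claw":[1,1,1,1,0.4,0.2,0,-0.1]}'
python3 - <<'E'
from h import *
go([.4419,-.2612,.0677],-1.624)
w=snap("wrist","20");cv2.imwrite("pics/w20.png",w["color"][:,:,::-1])
E
```

```text
time: 26.05
tool_pos: [0.442, -0.2614, 0.0669]
ee_rot: [3.142, -0.0, -1.622]
wrist_force: [-0.3, -0.2, 0.5]
width: 0.0508
t 26.05 pos [ 0.442  -0.2614  0.0669] rpy [ 3.1415 -0.     -1.622 ] F [-0.3 -0.2  0.5] T [0.06 0.01 0.05] w 0.0508
tool delta mm [-0.2  0.1 -0.8]
rotvec [ 0.0001 -0.      0.002 ]
```

View pics/w20.png

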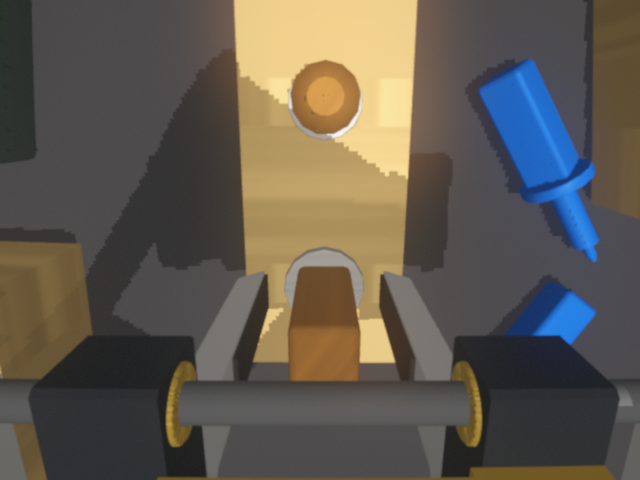

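Released and standing as before. Lifting away and stepping aside for the final check.

```bash
python3 -m handwheel '{"delta_pos":[[0,0,-8],[0,0,-15],[0,0,-25],[0,0,-30],[0,0,-30],[0,0,-20],[0,0,0],[0,0,0]],"rotation":[[0,0,0],[0,0,0],[0,0,0],[0,0,0],[0,0,0],[0,0,0],[0,0,0],[0,0,0]],"claw":[-0.1,-0.1,-0.1,-0.1,-0.1,-0.1,-0.1,-0.1]}'
python3 -m handwheel '{"delta_pos":[[10,20,0],[20,40,0],[20,40,0],[20,40,0],[10,20,0],[0,0,0],[0,0,0],[0,0,0]],"rotation":[[0,0,0],[0,0,0],[0,0,0],[0,0,0],[0,0,0],[0,0,0],[0,0,0],[0,0,0]],"claw":[-0.1,-0.1,-0.1,-0.1,-0.1,-0.1,-0.1,-0.1]}'
python3 - <<'E'
from h import *
s=snap("scene","21");t=snap("top","21")
crop(s,(140,180,240,330),5,"pics/s21a.png");crop(s,(290,230,430,310),5,"pics/s21b.png");cv2.imwrite("pics/t21.png",t["color"][:,:,::-1]);cv2.imwrite("pics/s21.png",s["color"][:,:,::-1])
E
```

```text
time: 27.1
tool_pos: [0.4418, -0.2612, 0.1947]
ee_rot: [3.141, 0.0, -1.622]
wrist_force: [-0.3, -0.3, 0.4]
width: 0.0518
time: 28.1
tool_pos: [0.2788, -0.3325, 0.1947]
ee_rot: [3.141, 0.001, -1.621]
wrist_force: [-0.1, -0.5, 0.5]
width: 0.0514
```

View pics/s21a.png

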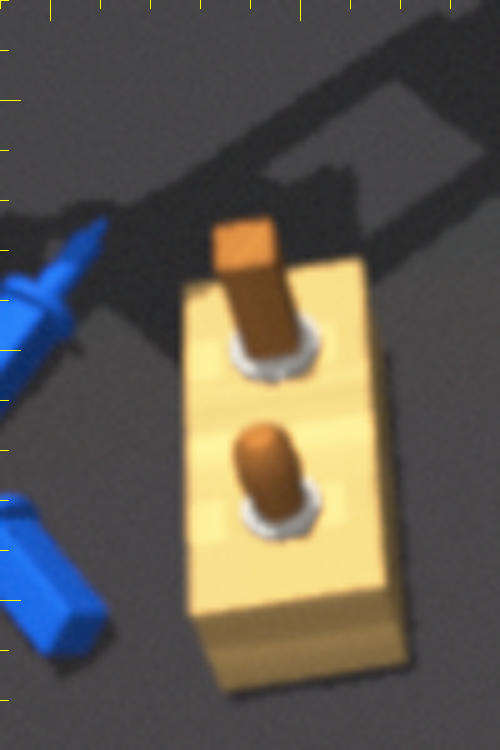

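View pics/s21b.png

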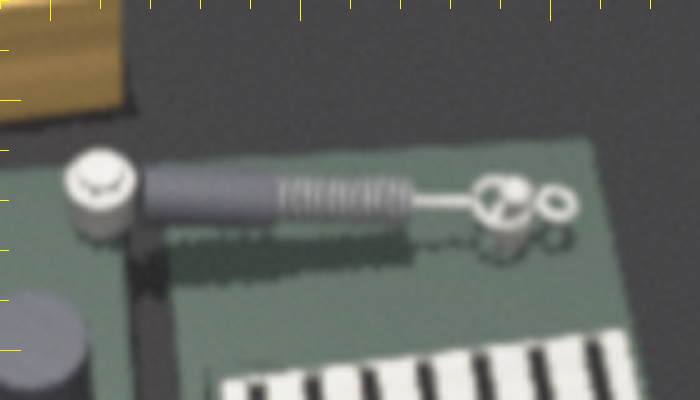

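View pics/t21.png

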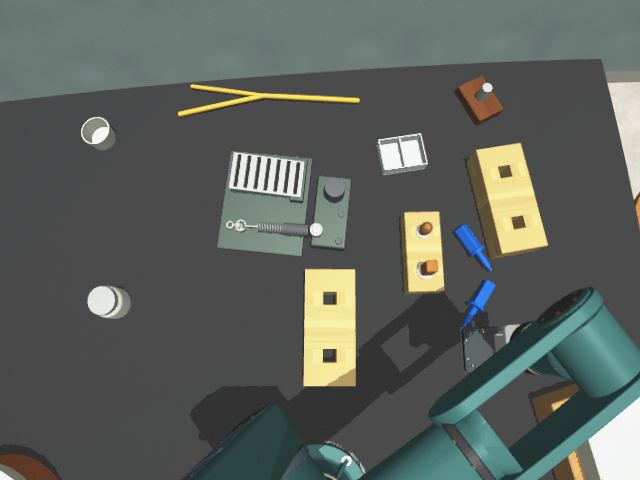

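The puller sits pixel-for-pixel where it started, upright with its collar down. The hook is under the head and nothing else in the scene has shifted. Handing in.

```bash
python3 -c "
from bench import robot
print(robot.close_job())"
```

```text
the job is handed in; nothing more can be done
None
```

The spring is hooked on the post and the puller is back in its hole; I handed the job in at about 28 s, inside the 69 s limit.

- **What I did:** I took the square brown puller from the 170 x 75 mm stand and put its nose into the eye. I stretched the spring by an estimated 21–22 mm, about 9 N at the wrist, pressed the hook down over the post head and let it draw against the neck. Then I lifted the nose out and stood the puller back in its hole.
- **Last checks:** The scene picture shows the hook held under the head with the eye free. The puller stands upright at the same pixels as at the start, with its collar on the stand. The pedal, bracket, awl, jar and tin look unmoved, and the wrist read only its no-load offset.
- **Contact beyond the plan:** When I eased the tension off, the upward force on the tool rose to about 5 N. I think the hook was resting on the post's lower shoulder. It cleared as soon as I raised the tool.
- **Blue tools:** The two blue look-alikes stood unsupported in the first pictures. They were already lying down when I looked again, after the first move over that area. No contact force showed at the end of those moves, so I believe they toppled on their own. I left them where they lay.

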